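# Pack the pipe cutter, latch the tool case and stack the fittings boxes on it

## Task

Pack up for the day: lay the red pipe cutter in the empty compartment of the black tool case, close the lid fully (with the turnbuttons turned out of its way), then turn both red turnbuttons all the way inwards across it. Only then stack all the fittings boxes lying on the bench (three or four) the right way up in a single column on the pad in the middle of the lid, squarely in line with the pad and flush with one another, and let go. Leave the pressure gauge standing where it is.

Things in the scene. Friction and masses are not known exactly. Their poses are not given: they have to be found in the camera images.
- case: Black tool case, fixed; 190 (x) x 270 (y) x 100 mm high, walls 6 mm. Origin: centre of its underside; x runs from the robot's side to the hinge side, z up. The -y compartment (x -89 to 89, y -129 to 32 mm) is empty, its foam floor 35 mm above the origin; the +y one is full of copper fittings. A steel lug at each end (x = 30, y = +/-152 mm) carries a red turnbutton.
- lid (a joint): Lid angle, rad: 0 = shut (lid level on the case, its top 112 mm above the case origin), 1.57 = upright, stop at 1.8. Stiff hinge: stays where left (about 4 N at the free edge moves it). The lid is a flat black panel 190 x 270 x 12 mm, hinged along the case's far (+x) upper edge.
- lid_hinge (a point): Middle of the lid's hinge line (along the case's y), at case (95, 0, 100) mm; turns with the lid: with the lid shut its axes are parallel to the case's and the lid reaches from it to x = -190 mm, between z = 0 and 12 mm.
- lid_edge (a point): Middle of the lid's free edge, half way through its thickness; moves with the lid.
- pad (a point): Centre of the stacking pad on the lid's outer face: a yellow-framed grey rectangle 62 x 100 mm (long side along the case's y), the footprint of one box, flush with the lid's top. Moves with the lid; with the lid shut it lies at case (0, 0, 112) mm, axes parallel to the case's, z up.
- latch_left (a joint): Angle of the red turnbutton at the case's +y end, rad: 0 = open, along the case's -x beside the lid; turns counterclockwise seen from above; 1.57 = straight inwards across the lid, stop at 1.65. Stays where left (1 N at its tip turns it). Bar 14 mm wide, 16 mm high (3 to 19 mm above the shut lid's top), reaching 55 mm from its vertical pivot.
- latch_left_pivot (a point): On the pivot axis of the +y turnbutton, at the mid-height of its bar, 123 mm above the case origin.
- latch_left_tip (a point): End of the bar of the +y turnbutton, 55 mm from the pivot, at mid-height of the bar.
- latch_right (a joint): Angle of the red turnbutton at the case's -y end, rad: 0 = open, along the case's -x beside the lid; turns clockwise seen from above; 1.57 = straight inwards across the lid, stop at 1.65. Stays where left (1 N at its tip turns it). Bar 14 mm wide, 16 mm high (3 to 19 mm above the shut lid's top), reaching 55 mm from its vertical pivot.
- latch_right_pivot (a point): On the pivot axis of the -y turnbutton, at the mid-height of its bar, 123 mm above the case origin.
- latch_right_tip (a point): End of the bar of the -y turnbutton, 55 mm from the pivot, at mid-height of the bar.
- box1: Closed fittings box with an orange lid and grey body, a plain rigid block 62 (its x) x 100 (its y) x 34 mm high, about 0.25 kg; some of the four boxes may be absent. Origin at the centre of its underside, z up.
- box2: Closed fittings box with a blue lid and grey body, a plain rigid block 62 (its x) x 100 (its y) x 34 mm high, about 0.25 kg; some of the four boxes may be absent. Origin at the centre of its underside, z up.
- box3: Closed fittings box with a green lid and grey body, a plain rigid block 62 (its x) x 100 (its y) x 34 mm high, about 0.25 kg; some of the four boxes may be absent. Origin at the centre of its underside, z up.
- box4: Closed fittings box with a yellow lid and grey body, a plain rigid block 62 (its x) x 100 (its y) x 34 mm high, about 0.25 kg; some of the four boxes may be absent. Origin at the centre of its underside, z up.
- cutter: Red-handled pipe cutter lying flat, 147 mm long along its x (-82 to +65 mm), 22 mm high; the red handle is 22 mm wide from x = -62 to +22 mm, the steel head 46 mm wide is at +x. Origin at the underside, z up; about 0.22 kg.
- gauge: Delicate pressure gauge standing on a round foot 64 mm across, 105 mm tall; origin under its foot. To be left standing where it is.

How it is judged:
By the outcome, as a careful person would: the job done as asked, in the order asked, and still so for the second after the job is handed in, with the robot touching nothing.
Of box1, box2, box3, box4 only 3 to 4 are there at a start; the rules pass over those that are not, and their reading is None.
At some moment in a run one of box1, box2, box3, box4, cutter may be knocked a few centimetres aside while the robot is not near it.
Once in a run the grip may slacken for a moment while it holds something.
It also fails if it takes over 210 s, if anything falls off the work surface, if the arm or the gripper's body presses on something with over 40 N, if the wrist force passes 120 N, or if a joint passes its speed limit or range.

## Robot

A 7-joint arm with a two-finger parallel gripper is mounted at the origin on the work surface. World frame = base frame: x ahead of the robot, y to its left, z up, the work surface at z = 0. Lengths are in m, angles in rad, forces in N, time in s.
With the tool pointing down it reaches from about 0.425 to 0.875 m from the base axis. Payload 4.7 kg.
Tool frame: the origin (TCP) lies midway between the tips of the shut fingers; the grasp point (between the pads) lies 19 mm behind it; z points along the fingers, y is the line along which they close (so a half turn about z gives the same grasp; the last joint's range is limited). The gripper opens to 85 mm and grips with 20 to 120 N. Pads are 22 mm wide; open, the fingers measure 114 mm over their backs; the gripper's body (76 mm by 85 mm) begins 54 mm behind the grasp point. The pads swing forward as they close: fully open they stand 13 mm farther back than shut.
Start: joints at [1.218, 0.321, -0.07, 1.45, 0.023, 1.371, -0.057], TCP at [0.233, -0.607, 0.231] pointing down, gripper open.
Joint ranges: [-2.86, 2.86], [-0.3, 2.09], [-1.38, 1.24], [0.06, 2.45], [-1.56, 4.7], [0.09, 2.05], [-2.69, 2.69]. Speed limits (rad/s): [2.57, 2.57, 3.14, 3.14, 3.14, 3.14, 3.14].

## Interface

Orientations are given as a unit quaternion [w, x, y, z].
In Python, from plant import env gives the robot as it stands. The module is installed in compiled form; this text tells all that it offers.
- The arm moves only by the tool move_arm, never from a script. Its argument "increments" is a list of rows, each a list of 7 numbers: the shift along the world's x, y, z scaled (see below), then the turn, a rotation vector about the world's x, y, z scaled (see below), then the closure, from 0 (fully open) to 1 (shut). A call has 1 to 5 rows; each row is the pose to reach, as a shift and turn from the pose commanded when the call began; what a row does not reach only later rows make up. The controller multiplies each number of a shift by 400 mm and each number of a turn by 0.5 rad. A row lasts 1/8 s, in which the tool goes at most 62.5 mm and 10.7 degrees, less where a joint would pass 70% of its speed; a pose out of reach is approached as far as the arm can. A call with a number of a shift or a turn outside -1 to 1 is refused whole. A call with a gripper value outside its range is refused whole. The fingers move at their own pace and stop on an object; "grip_force" is the grip in N (left out, the last holds). Time passes only in rows, so rows that repeat a pose let the fingers close. It gives the time, the measured TCP pose, the force, the opening and the grip force at its end, in the units of the state.
- env.read_state(): the state, without advancing time (a new reading comes with each control period).
- env.camera(name): name is "scene" or "top" or "wrist"; returns a dict with "color" (480x640x3 uint8, red, green, blue), "intrinsics" (3x3 intrinsics, pixels), "pose" (4x4, takes a point from camera to world coordinates); the wrist camera has in their place "mount" (4x4, takes a point from camera to tool coordinates, whose origin is the TCP and whose axes are the flange's). Camera axes: x right, y down, z forward; pixel columns grow to the right and rows downward; lengths in m; the calibration is good to about 2 mm. A picture is of the moment at which its call begins: read the wrist's pose just before it. There is no depth.
- env.sign_off(): hands the job in; it is judged then, once.
The state is a dict: "time": time; "qpos": joint angles; "dq": joint speeds; "tau": joint torques, N m; "eef_pos": TCP position; "eef_rot": TCP orientation; "wrist_force": force on the tool from outside, world axes, zero at the start; "torque": the same for the moment, N m; "gripper_width": finger opening in m; "finger_force": force on a finger pad.
Only numpy, scipy, OpenCV 4.12 (cv2) and the standard library are available. Lean on these libraries where they do the work, as an engineer would, in place of code of your own. Each camera call takes 0.05 s, during which the arm holds its last target. There are 200 camera calls.

## Working session

There is one attempt and no reset: what is moved stays moved. The work goes in short steps, Python scripts to look and compute and a tool call to move; the robot and the scene stay as the last step left them, time stands still between calls to the robot, and variables do not carry over. Pictures are saved under pics/ and viewed, at most 14 in all, crops included, and the job is handed in when it is done.

Besides the shell and the picture viewer there is one more tool, called after "Call:" as a command line: name --pt "numbers of a row" for each row, then --argument value for the rest. move_arm: Moves the arm, as the interface text tells. Its arguments: {"type":"object","properties":{"increments":{"type":"array"},"grip_force":{"type":"number"}},"required":["increments"]}

```bash
mkdir -p pics; ls; python3 - <<'E'
from plant import env
import cv2,numpy as np
s=env.read_state();print(s)
for n in("scene","top"):
    c=env.camera(n);cv2.imwrite(f"pics/{n}0.png",c["color"][:,:,::-1]);print(n,c["intrinsics"],c["pose"])
w=env.camera("wrist");print(w["mount"],w["intrinsics"])
E
```

```text
pics
{'time': 0.0, 'qpos': array([ 1.21813126,  0.32181995, -0.07010859,  1.45168551,  0.02259529,
        1.37078256, -0.05690671]), 'dq': array([ 1.17191329e-03,  3.62053573e-05, -3.10738731e-04,  3.16088923e-04,
        6.80015905e-04, -1.90477153e-03, -8.65794546e-04]), 'tau': array([-3.54869835e-04, -4.93585360e+01, -3.82635221e-01, -3.14330828e+01,
        1.27318333e-02,  1.13724562e-02,  1.40831406e-05]), 'eef_pos': array([ 0.23286496, -0.60627931,  0.23022038]), 'eef_rot': array([-9.29152591e-04,  9.83227869e-01,  1.82378856e-01, -2.16153660e-04]), 'wrist_force': array([ 0.48322284,  0.12752971, -0.03627074]), 'torque': array([ 0.01385414, -0.04052252,  0.0185259 ]), 'finger_force': 0.0, 'gripper_width': 0.08513869391600459}
scene [[493.0224277    0.         316.95223292]
 [  0.         493.0224277  239.07587635]
 [  0.           0.           1.        ]] [[ 0.75582699  0.53816412 -0.37296774  1.01053069]
 [ 0.65476712 -0.62327304  0.42756372 -0.4541746 ]
 [-0.00236128 -0.56737121 -0.82345876  1.01288052]
 [ 0.          0.          0.          1.        ]]
top [[474.58154788   0.         316.10222141]
 [  0.         474.58154788 245.0156577 ]
 [  0.           0.           1.        ]] [[ 2.44860463e-02 -9.90011101e-01  1.38846867e-01  4.38507839e-01]
 [-9.99697520e-01 -2.45685465e-02  1.11998203e-03  1.43614732e-02]
 [ 2.30247107e-03 -1.38832293e-01 -9.90313230e-01  1.27031506e+00]
 [ 0.00000000e+00  0.00000000e+00  0.00000000e+00  1.00000000e+00]]
[[ 9.66287769e-04 -9.65465154e-01 -2.60530426e-01  6.53426930e-02]
 [ 9.99999516e-01  9.81424699e-04  7.19914121e-05  3.64339591e-04]
 [ 1.86185796e-04 -2.60530370e-01  9.65465635e-01 -1.41767309e-01]
 [ 0.00000000e+00  0.00000000e+00  0.00000000e+00  1.00000000e+00]] [[425.791547     0.         316.35331972]
 [  0.         425.791547   237.97754844]
 [  0.           0.           1.        ]]
```

View pics/top0.png

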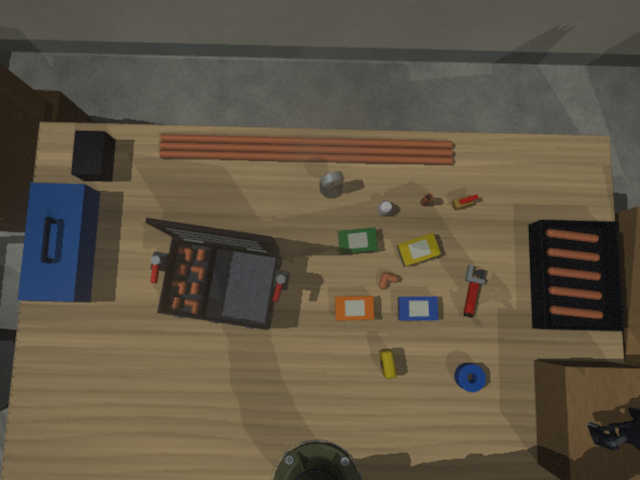

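View pics/scene0.png

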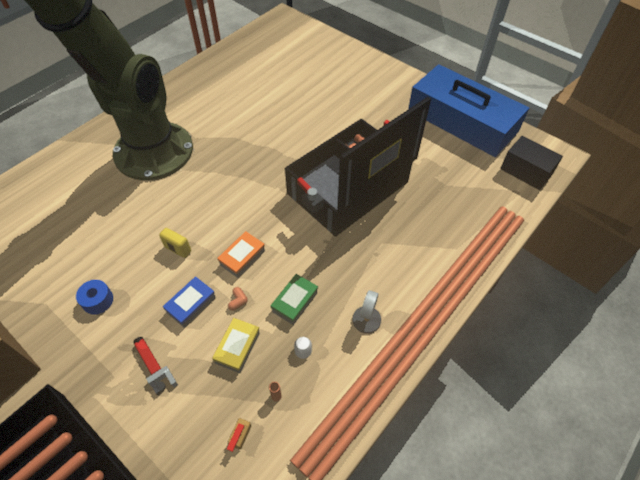

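```bash
cat > h.py <<'E'
from plant import env
import cv2,numpy as np
from scipy.optimize import least_squares
from scipy.spatial.transform import Rotation as R
def cam(n):
    s=env.read_state(); c=env.camera(n)
    T=c.get("pose")
    if T is None:
        A=np.eye(4);A[:3,:3]=R.from_quat(s["eef_rot"],scalar_first=True).as_matrix();A[:3,3]=s["eef_pos"];T=A@c["mount"]
    return c["color"],c["intrinsics"],T
def proj(P,K,T):
    p=(np.atleast_2d(P)-T[:3,3])@T[:3,:3]@K.T
    return p[:,:2]/p[:,2:]
def back(uv,z,K,T):
    uv=np.atleast_2d(uv);d=np.c_[uv,np.ones(len(uv))]@np.linalg.inv(K).T@T[:3,:3].T
    return T[:3,3]+d*((z-T[2,3])/d[:,2])[:,None]
HUE={"orange":(6,16),"yellow":(22,32),"green":(50,85),"blue":(105,125)}
def boxes(im,K,T,z=.034,roi=None):
    "lid colour blobs -> rectangle on plane z: centre, yaw of long side, size"
    hsv=cv2.cvtColor(im,cv2.COLOR_RGB2HSV);out={}
    for n,(a,b) in HUE.items():
        m=cv2.inRange(hsv,(a,150,60),(b,255,255)) 
        if roi: q=np.zeros_like(m);q[roi[1]:roi[3],roi[0]:roi[2]]=255;m&=q
        cs,_=cv2.findContours(m,cv2.RETR_EXTERNAL,cv2.CHAIN_APPROX_NONE)
        L=[]
        for c in cs:
            if cv2.contourArea(c)<200: continue
            w=back(c[:,0,:].astype(float),z,K,T)[:,:2]
            (cx,cy),(p,q),an=cv2.minAreaRect((w*1000).astype(np.float32))
            if p>q: p,q,an=q,p,an-90   # an: angle of short side
            L.append((round(cx,1),round(cy,1),round((an+90)%180-90,1),round(p),round(q)))
        out[n]=L
    return out
E
python3 - <<'E'
from h import *
im,K,T=cam("top")
print(boxes(im,K,T,roi=(300,200,460,345)))
cv2.imwrite("pics/c1.png",cv2.resize(im[195:335,140:300,::-1],None,fx=4,fy=4,interpolation=cv2.INTER_CUBIC))
im2,K2,T2=cam("scene")
print(boxes(im2,K2,T2,roi=(130,200,330,380)))
cv2.imwrite("pics/c2.png",cv2.resize(im2[95:240,270:440,::-1],None,fx=4,fy=4,interpolation=cv2.INTER_CUBIC))
a=cv2.resize(im[255:325,450:500,::-1],None,fx=8,fy=8,interpolation=cv2.INTER_CUBIC)
cv2.imwrite("pics/c3.png",a)
E
```

```text
{'orange': [(451.1, -86.8, 3.4, 61, 101)], 'yellow': [(608.0, -254.8, 19.9, 62, 101)], 'green': [], 'blue': [(454.2, -251.4, 1.4, 56, 97)]}
{'orange': [(452.5, -90.5, 3.3, 62, 100)], 'yellow': [(610.9, -257.6, 19.5, 60, 97)], 'green': [], 'blue': [(455.1, -254.9, 2.0, 57, 95)]}
```

View pics/c1.png

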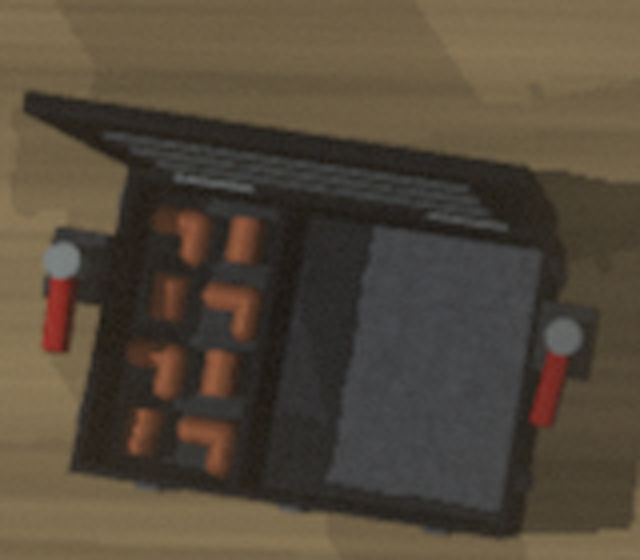

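View pics/c2.png

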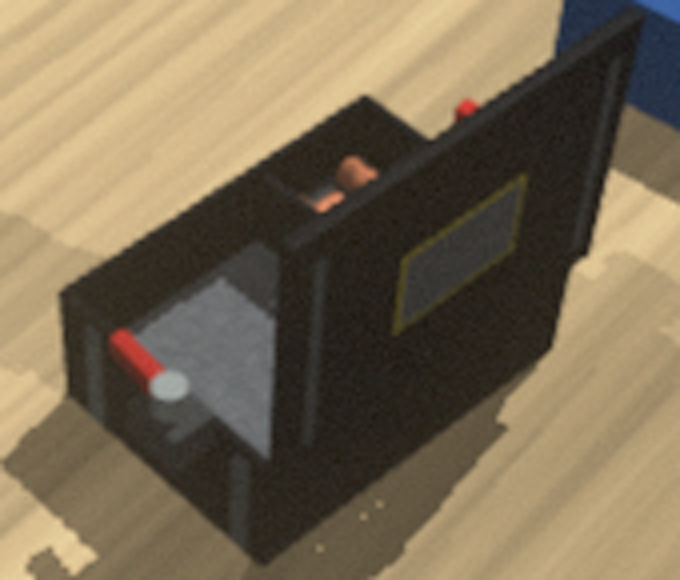

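View pics/c3.png

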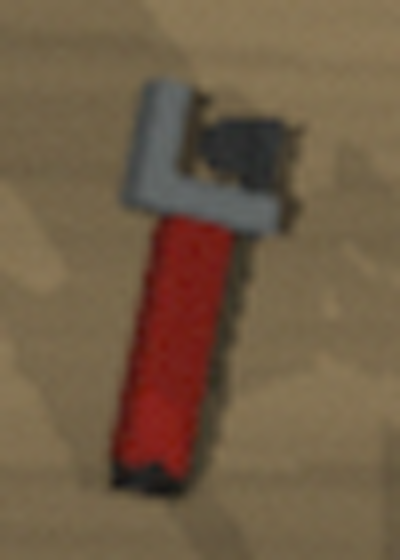

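```bash
cat > casefit.py <<'E'
from h import *
im,K,T=cam("top");im2,K2,T2=cam("scene")
t=lambda u,v:np.array([u/4+139.6,v/4+194.6]); s=lambda u,v:np.array([u/4+269.6,v/4+94.6])
k=lambda u,v:np.array([u/8+449.6,v/8+254.6])
def lidp(x,y,z,a): # hinge-frame point
    c,si=np.cos(a),np.sin(a); return np.array([95+x*c+z*si, y, 100-x*si+z*c])/1000
obs=[(0,(-95,135,100),t(72,470)),(0,(-95,-135,100),t(522,533)),(0,(30,152,133),t(62,260)),(0,(30,-152,133),t(563,336)),
(1,(-95,-135,100),s(63,293)),(1,(-95,135,100),s(368,97)),(1,(95,-135,0),s(265,565)),(1,(-95,-135,0),s(70,392)),(1,(30,-152,133),s(168,384)),(1,(95,135,0),s(548,348)),
(1,('L',-126,-50,12),s(395,333)),(1,('L',-64,-50,12),s(395,333))]
obs=obs[:10]
pads=[((-95+31,-50,12),s(395,333)),((-95-31,-50,12),s(402,257)),((-95-31,50,12),s(526,177)),((-95+31,50,12),s(515,247))]
def W(p,P): c,si=np.cos(p[2]),np.sin(p[2]); return np.array([p[0]+c*P[0]-si*P[1],p[1]+si*P[0]+c*P[1],P[2]])
def f(p,cams=(0,1)):
    r=[]
    for c,P,uv in obs:
        if c in cams: r+=list(proj(W(p,np.array(P)/1000),*((K,T),(K2,T2))[c])[0]-uv)
    if 1 in cams:
        for P,uv in pads: r+=list(proj(W(p,lidp(*P,p[3])),K2,T2)[0]-uv)
    return np.array(r)
for cams in((0,),(1,),(0,1)):
    q=least_squares(f,[.55,.23,-.15,1.5],args=(cams,),loss="soft_l1");print(cams,q.x.round(4),f(q.x,cams).round(1))
A,B=back(k(152,470),.015,K,T)[0],back(k(197,215),.015,K,T)[0]
print("cutter",A,B,"orig",A+(B-A)*62/84,np.degrees(np.arctan2(*(B-A)[1::-1])),np.linalg.norm(B-A))
print("gauge",back((331,183),.05,K,T))
import h;h.HUE={"green":(45,90),"blue":(100,128)}
hsv=cv2.cvtColor(im,cv2.COLOR_RGB2HSV);print(hsv[240,344],hsv[308,403])
E
python3 casefit.py; sed -i 's/(a,150,60)/(a,120,25)/' h.py; python3 -c "
from h import *
print(boxes(*cam('top'),roi=(300,200,460,345)));print(boxes(*cam('scene'),roi=(130,200,330,380)))"
```

```text
(0,) [ 0.5055  0.253  -0.1159  1.5   ] [ 0.   0.4 -3.1  0.4  0.7  0.   0.3 -1.3]
(1,) [ 0.5043  0.2539 -0.1272  1.565 ] [-0.7 -0.7 -0.2 -1.1 -0.5  0.6 -0.4  0.3  0.9  0.   1.6  0.2 -0.3  0.2
  0.2  0.1  0.4 -1.5 -0.4  0.4]
(0, 1) [ 0.5046  0.2534 -0.1234  1.5605] [-0.4  0.3 -3.6  1.1  0.7 -0.1  0.2 -0.4 -0.7 -0.3 -0.4 -0.9 -0.3  0.8
 -0.4  0.7  1.1  0.4  1.6  0.2 -0.2  0.3  0.2  0.1  0.3 -1.6 -0.4  0.4]
cutter [ 0.44368628 -0.38807431  0.015     ] [ 0.5275516  -0.40463708  0.015     ] orig [ 0.50558687 -0.40029921  0.015     ] -11.171720264802783 0.08548518917672374
gauge [[ 0.77617504 -0.01959729  0.05      ]]
[ 58 106  84] [111 160 115]
{'orange': [(450.7, -86.7, 3.2, 63, 101)], 'yellow': [(608.4, -254.3, 19.8, 64, 102)], 'green': [], 'blue': [(454.2, -251.3, 1.4, 56, 99)]}
{'orange': [(452.6, -90.7, 3.3, 65, 103)], 'yellow': [(610.6, -258.1, 19.3, 64, 101), (313.6, -175.5, -79.6, 47, 99)], 'green': [], 'blue': [(455.3, -255.2, 2.0, 60, 98)]}
```

Call:
move_arm --pt "0.34 0.255 0 0 0 0.33 0" --pt "0.68 0.51 0 0 0 0.67 0" --pt "0.68 0.51 0 0 0 1.0 0" --pt "0.68 0.51 0 0 0 1.0 0" --grip_force 60

```text
time: 0.95
eef_pos: [0.4345, -0.4556, 0.2317]
eef_rot: [0.0, 0.907, 0.42, 0.0]
wrist_force: [0.1, -1.5, 1.0]
gripper_width: 0.0852
finger_force: 0.0
```

Call:
move_arm --pt "0 0 0 0 0 0.35 0" --pt "0 0 0 0 0 0.7 0" --pt "0 0 0 0 0 1.0 0"

```text
time: 1.32
eef_pos: [0.4333, -0.4566, 0.2314]
eef_rot: [0.0, 0.774, 0.634, -0.0]
wrist_force: [-0.7, -0.3, 0.4]
gripper_width: 0.0854
finger_force: 0.0
```

Call:
move_arm --pt "0 0 0 0 0 0.35 0" --pt "0 0 0 0 0 0.7 0" --pt "0 0 0 0 0 1.0 0"

```text
time: 1.7
eef_pos: [0.433, -0.4568, 0.2314]
eef_rot: [0.0, 0.593, 0.805, 0.0]
wrist_force: [-0.9, -0.6, -0.4]
gripper_width: 0.0853
finger_force: 0.0
```

Call:
move_arm --pt "0 0 0 0 0 0.35 0" --pt "0 0 0 0 0 0.7 0" --pt "0 0 0 0 0 1.0 0"

```text
time: 2.08
eef_pos: [0.4331, -0.4568, 0.2314]
eef_rot: [0.0, 0.375, 0.927, -0.0]
wrist_force: [0.3, -0.3, 0.5]
gripper_width: 0.0856
finger_force: 0.0
```

Call:
move_arm --pt "0 0 0 0 0 0.35 0" --pt "0 0 0 0 0 0.7 0" --pt "0 0 0 0 0 1.0 0"

```text
time: 2.45
eef_pos: [0.433, -0.4568, 0.2314]
eef_rot: [0.0, 0.134, 0.991, -0.0]
wrist_force: [-0.9, -0.1, 0.1]
gripper_width: 0.0853
finger_force: 0.0
```

Call:
move_arm --pt "0 0 0 0 0 0.17 0" --pt "0 0 0 0 0 0.17 0"

```text
time: 2.7
eef_pos: [0.433, -0.4569, 0.2314]
eef_rot: [0.0, 0.095, 0.995, 0.0]
wrist_force: [0.3, -0.0, -0.6]
gripper_width: 0.0855
finger_force: 0.0
```

```bash
cat >> h.py <<'E'
def st():
    s=env.read_state();M=R.from_quat(s["eef_rot"],scalar_first=True).as_matrix()
    return s["time"],s["eef_pos"],np.degrees(np.arctan2(M[1,1],M[0,1])),M[:,2],s["wrist_force"],s["gripper_width"]
def red(im,K,T,z,minarea=300):
    hsv=cv2.cvtColor(im,cv2.COLOR_RGB2HSV);m=cv2.inRange(hsv,(0,150,50),(5,255,255))|cv2.inRange(hsv,(174,150,50),(180,255,255))
    for c in cv2.findContours(m,cv2.RETR_EXTERNAL,cv2.CHAIN_APPROX_NONE)[0]:
        if cv2.contourArea(c)<minarea: continue
        w=back(c[:,0,:].astype(float),z,K,T)[:,:2]*1000
        (cx,cy),(p,q),an=cv2.minAreaRect(w.astype(np.float32))
        if p>q: p,q,an=q,p,an-90
        print("red centre",round(cx,1),round(cy,1),"long axis",round((an+90+90)%180-90,1),round(p),round(q))
E
python3 -c "
from h import *
np.set_printoptions(precision=4,suppress=True)
print(st());im,K,T=cam('wrist');cv2.imwrite('pics/w1.png',im[:,:,::-1]);red(im,K,T,.018)
im,K,T=cam('top');red(im,K,T,.018,50)"
```

```text
(2.7, array([ 0.433 , -0.4569,  0.2314]), np.float64(79.06309586356052), array([ 0.0001,  0.0001, -1.    ]), array([ 0.3429, -0.0091, -0.5908]), 0.08552580720884544)
red centre 483.9 -398.6 long axis -12.2 24 86
red centre 486.9 116.5 long axis -13.3 14 45
red centre 484.2 -394.6 long axis -12.4 25 84
red centre 527.7 441.9 long axis -1.0 14 45
red centre 750.1 -393.5 long axis -70.0 11 49
```

Call:
move_arm --pt "0.175 0.135 -0.1 0 0 -0.045 0" --pt "0.175 0.135 -0.25 0 0 -0.045 0" --pt "0.175 0.135 -0.4 0 0 -0.045 0" --pt "0.175 0.135 -0.52 0 0 -0.045 0" --pt "0.175 0.135 -0.562 0 0 -0.045 0"

```text
time: 3.42
eef_pos: [0.5002, -0.4006, 0.0021]
eef_rot: [-0.003, 0.106, 0.994, 0.002]
wrist_force: [-0.4, -0.1, -0.2]
gripper_width: 0.0853
finger_force: 0.0
```

Call:
move_arm --pt "0 0 0 0 0 0 0.5" --pt "0 0 0 0 0 0 1" --pt "0 0 0 0 0 0 1" --pt "0 0 0 0 0 0 1" --pt "0 0 0 0 0 0 1" --grip_force 80

```text
time: 4.05
eef_pos: [0.5044, -0.4037, 0.0092]
eef_rot: [0.001, 0.106, 0.994, -0.001]
wrist_force: [-1.2, 0.3, 6.3]
gripper_width: 0.0196
finger_force: 81.4
```

Call:
move_arm --pt "0 0 0 0 0 0 1" --pt "0 0 0.15 0 0 0 1" --pt "0 0 0.3 0 0 0 1" --pt "0 0 0.45 0 0 0 1" --pt "0 0 0.5 0 0 0 1"

```text
time: 4.68
eef_pos: [0.5049, -0.4037, 0.2118]
eef_rot: [0.003, 0.106, 0.994, -0.002]
wrist_force: [1.6, -0.4, -2.3]
gripper_width: 0.0198
finger_force: 80.3
```

Call:
move_arm --pt "0 0.12 0.02 0 0 0 1" --pt "0 0.27 0.02 0 0 0 1" --pt "0 0.42 0.02 0 0 0 1" --pt "0 0.57 0.02 0 0 0 1" --pt "0 0.72 0.02 0 0 0 1"

```text
time: 5.3
eef_pos: [0.5021, -0.1128, 0.2135]
eef_rot: [-0.001, 0.106, 0.994, -0.0]
wrist_force: [1.0, -0.9, -1.2]
gripper_width: 0.0197
finger_force: 80.2
```

Call:
move_arm --pt "0 0.15 0 0 0 0.06 1" --pt "0 0.3 0 0 0 0.12 1" --pt "0 0.45 0 0 0 0.18 1" --pt "0 0.6 0 0 0 0.18 1" --pt "0 0.72 0 0 0 0.18 1"

```text
time: 5.92
eef_pos: [0.5019, 0.1755, 0.2138]
eef_rot: [-0.0, 0.06, 0.998, -0.0]
wrist_force: [1.1, 0.3, -2.2]
gripper_width: 0.0201
finger_force: 80.2
```

Call:
move_arm --pt "0 0.07 0 0 0 0 1" --pt "0 0.082 0 0 0 0 1" --pt "0 0.082 0 0 0 0 1"

```text
time: 6.3
eef_pos: [0.5028, 0.2049, 0.2138]
eef_rot: [-0.001, 0.061, 0.998, -0.001]
wrist_force: [0.5, -0.1, -2.1]
gripper_width: 0.0201
finger_force: 80.2
```

```bash
python3 -c "
from h import *
np.set_printoptions(precision=4,suppress=True)
print(st());im,K,T=cam('wrist');cv2.imwrite('pics/w2.png',im[:,:,::-1]);print(K,T)"
```

```text
(6.3, array([0.5028, 0.2049, 0.2138]), np.float64(82.97320294619516), array([-0.0013, -0.001 , -1.    ]), array([ 0.4527, -0.0707, -2.1068]), 0.020082516039422457)
[[425.7915   0.     316.3533]
 [  0.     425.7915 237.9775]
 [  0.       0.       1.    ]] [[ 0.1214  0.9586  0.2575  0.4374]
 [ 0.9926 -0.117  -0.0324  0.2126]
 [-0.001   0.2595 -0.9657  0.3556]
 [ 0.      0.      0.      1.    ]]
```

View pics/w2.png

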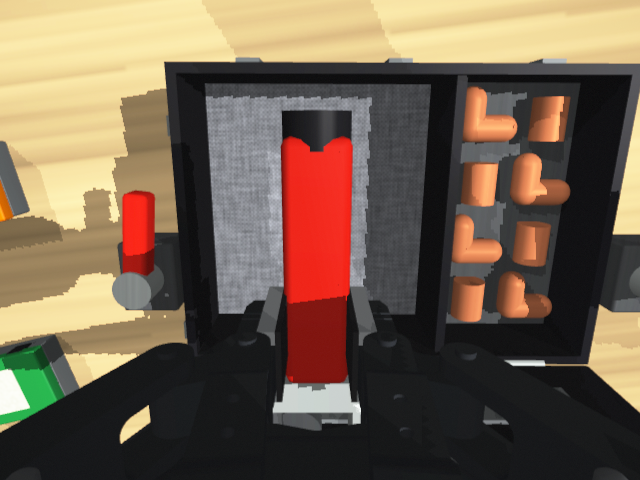

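```bash
python3 -c "
from h import *
np.set_printoptions(precision=4,suppress=True)
im,K,T=cam('wrist')
import numpy as np
p=np.array([.5046,.2534]);a=-.1257;c,s=np.cos(a),np.sin(a)
for P in((-95,-135,100),(-95,135,100),(-89,32,100),(-89,-129,100),(30,-152,131),(95,135,100),(89,-129,100)):
  P=np.array(P)/1000;W=[p[0]+c*P[0]-s*P[1],p[1]+s*P[0]+c*P[1],P[2]];print(P,proj(W,K,T))
g=cv2.cvtColor(im,cv2.COLOR_RGB2GRAY);print(g[55:85:1,300]);print(g[200,165:215]);print(g[120,600:640])
"
```

```text
[-0.095 -0.135  0.1  ] [[164.1196  60.5162]]
[-0.095  0.135  0.1  ] [[646.9527  61.8003]]
[-0.089  0.032  0.1  ] [[461.7145  72.7528]]
[-0.089 -0.129  0.1  ] [[175.7353  71.9883]]
[ 0.03  -0.152  0.131] [[135.018  290.0392]]
[0.095 0.135 0.1  ] [[589.4214 363.8533]]
[ 0.089 -0.129  0.1  ] [[197.7771 354.7255]]
[214 213 212 211 208 189 124  45  43  44  45  45  44  44  44  44  43  35
  20  14  13  15  14  14  15  14  14  23  62  81]
[144 144 146 145 145 144 145 147 147 147 147 137  25  24  24  24  25  25
  25  25  23  22  15  17  15  15  15  15  15  13  18  26  26  26  27  26
  25  26  26  27  26  27  25  27  26  26  25  54 124 136]
[ 15  18  19  19  17  18  16  17  15  16  17  18  18  18  17  17  18  16
  17  15  17  18  16  16  34  76  82  82  83  82  82  82  81  83 107 194
 229 229 228 229]
```

Call:
move_arm --pt "0 0 -0.1 0 0 0 1" --pt "0 0 -0.2 0 0 0 1" --pt "0 0 -0.3 0 0 0 1" --pt "0 0 -0.38 0 0 0 1" --pt "0 0 -0.415 0 0 0 1"

```text
time: 7.02
eef_pos: [0.5024, 0.2037, 0.0467]
eef_rot: [-0.001, 0.062, 0.998, -0.001]
wrist_force: [0.1, -0.2, -1.9]
gripper_width: 0.0199
finger_force: 80.2
```

Call:
move_arm --pt "0 0 -0.003 0 0 0 1" --pt "0 0 -0.003 0 0 0 0.6" --pt "0 0 -0.003 0 0 0 0.2" --pt "0 0 -0.003 0 0 0 0" --pt "0 0 -0.003 0 0 0 0"

```text
time: 7.65
eef_pos: [0.5034, 0.2061, 0.0478]
eef_rot: [0.0, 0.061, 0.998, 0.0]
wrist_force: [-0.8, -0.0, -0.3]
gripper_width: 0.0846
finger_force: 0.0
```

Call:
move_arm --pt "0 0 0.1 0 0 0 0" --pt "0 0 0.2 0 0 0 0" --pt "0 0 0.33 0 0 0 0" --pt "0 0 0.45 0 0 0 0" --pt "0 0 0.45 0 0 0 0"

```text
time: 8.28
eef_pos: [0.5052, 0.2074, 0.2315]
eef_rot: [0.004, 0.061, 0.998, 0.001]
wrist_force: [0.5, -0.6, -0.5]
gripper_width: 0.0852
finger_force: 0.0
```

```bash
python3 -c "
from h import *
np.set_printoptions(precision=4,suppress=True)
print(st());im,K,T=cam('wrist');cv2.imwrite('pics/w3.png',im[:,:,::-1]);red(im,K,T,.053)
a,b,c=cam('top');print(boxes(a,b,c,roi=(300,200,460,345)));red(a,b,c,.05,50)"
```

```text
(8.275, array([0.5052, 0.2074, 0.2315]), np.float64(82.9948376906248), array([ 0.0076,  0.0016, -1.    ]), array([ 0.5429, -0.6291, -0.5215]), 0.085215814429194)
red centre 545.4 446.2 long axis 4.5 16 63
red centre 497.3 74.5 long axis -13.6 23 62
red centre 483.8 207.7 long axis -7.3 22 84
{'orange': [(451.5, -87.3, 1.4, 64, 101)], 'yellow': [(608.4, -254.5, 19.8, 64, 102)], 'green': [], 'blue': [(454.2, -252.7, 1.4, 56, 95)]}
red centre 470.7 211.8 long axis -7.8 23 54
red centre 484.1 114.0 long axis -13.9 15 46
red centre 742.3 -382.5 long axis -70.0 10 48
```

View pics/w3.png

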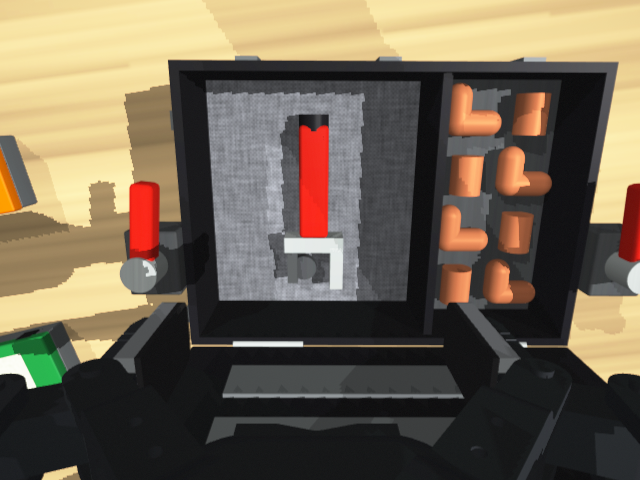

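```bash
cat >> h.py <<'E'
CASE=np.array([.5050,.2544,-.1257])
def c2w(P):
    P=np.atleast_2d(P)/1000;a=CASE[2];c,s=np.cos(a),np.sin(a)
    return np.c_[CASE[0]+c*P[:,0]-s*P[:,1],CASE[1]+s*P[:,0]+c*P[:,1],P[:,2]]
def w2c(W):
    W=np.atleast_2d(W);a=CASE[2];c,s=np.cos(a),np.sin(a);d=W[:,:2]-CASE[:2]
    return np.c_[c*d[:,0]+s*d[:,1],-s*d[:,0]+c*d[:,1],W[:,2]]*1000
E
python3 -c "
from h import *
np.set_printoptions(precision=1,suppress=True)
im,K,T=cam('wrist')
print(w2c(back([(140,272),(130,186),(145,182),(158,186)],.131,K,T)))
im,K,T=cam('top')
print(w2c(back([(62/4+139.6,260/4+194.6),(45/4+139.6,350/4+194.6),(68/4+139.6,352/4+194.6),(563/4+139.6,336/4+194.6),(532/4+139.6,422/4+194.6),(552/4+139.6,426/4+194.6)],.131,K,T)))
im,K,T=cam('scene')
print(w2c(back([(168/4+269.6,384/4+94.6),(120/4+269.6,335/4+94.6)],.131,K,T)))
print(c2w([(0,-20,112),(0,-152,123),(30,-152,123),(30,152,123)]))
"
```

```text
[[  23.9 -153.2  131. ]
 [ -27.2 -153.5  131. ]
 [ -29.5 -144.9  131. ]
 [ -27.3 -137.8  131. ]]
[[  29.1  153.4  131. ]
 [ -25.6  152.9  131. ]
 [ -24.8  139.   131. ]
 [  29.1 -152.5  131. ]
 [ -24.3 -142.5  131. ]
 [ -24.8 -154.6  131. ]]
[[  26.2 -153.1  131. ]
 [ -21.2 -149.1  131. ]]
[[0.5 0.2 0.1]
 [0.5 0.1 0.1]
 [0.5 0.1 0.1]
 [0.6 0.4 0.1]]
```

```bash
cat >> h.py <<'E'
def plan(pts,start=None,n=5):
    "case-frame TCP waypoints (mm) -> rows in move units, n per call, relative to the end of the preceding call"
    p=st()[1] if start is None else np.asarray(start)
    W=c2w(np.array(pts,float))
    for i in range(0,len(W),n):
        for w in W[i:i+n]: print(" ",((w-p)/.4).round(3).tolist())
        print(" --"); p=W[min(i+n,len(W))-1]
E
python3 -c "
from h import *
print(st(),w2c(st()[1]))
plan([(-12,-100,150),(-12,-105,120),(-12,-118,120),(-12,-128,120),(-12,-131,120),(-12,-110,120),(-12,-90,165),(-12,-30,165),(-12,30,165),(-12,90,165),(-12,105,120),(-12,118,120),(-12,128,120),(-12,131,120),(-12,115,120),
(-12,80,200),(0,50,300),(0,30,345),(0,10,345),(0,0,345),(60,0,345),(110,0,345),(137,0,345),(137,0,300),(137,0,262)])
a=np.linspace(1.6,0,16);L=160
print('lid');plan([(95-L*np.cos(t)+12*np.sin(t)+11,0,100+L*np.sin(t)+12*np.cos(t)) for t in a],start=c2w([(137,0,262)])[0])
"
```

```text
(8.525, array([0.50230471, 0.20553663, 0.22590752]), np.float64(82.99613721300177), array([-2.37472017e-03, -6.09007912e-04, -9.99996995e-01]), array([ 0.45636471, -0.41565972, -0.99128844]), 0.08548322869425341) [[  3.45193502 -48.8157524  225.90751782]]
  [-0.054, -0.122, -0.19]
  [-0.056, -0.135, -0.265]
  [-0.06, -0.167, -0.265]
  [-0.063, -0.192, -0.265]
  [-0.064, -0.199, -0.265]
 --
  [0.007, 0.052, 0.0]
  [0.013, 0.102, 0.113]
  [0.032, 0.251, 0.113]
  [0.05, 0.399, 0.113]
  [0.069, 0.548, 0.113]
 --
  [0.005, 0.037, -0.113]
  [0.009, 0.069, -0.113]
  [0.012, 0.094, -0.113]
  [0.013, 0.102, -0.113]
  [0.008, 0.062, -0.113]
 --
  [-0.011, -0.087, 0.2]
  [0.009, -0.165, 0.45]
  [0.003, -0.215, 0.562]
  [-0.003, -0.264, 0.562]
  [-0.006, -0.289, 0.562]
 --
  [0.149, -0.019, 0.0]
  [0.273, -0.034, 0.0]
  [0.34, -0.043, 0.0]
  [0.34, -0.043, -0.112]
  [0.34, -0.043, -0.207]
 --
lid
  [-0.036, 0.004, -0.006]
  [-0.078, 0.01, -0.004]
  [-0.12, 0.015, -0.006]
  [-0.162, 0.02, -0.013]
  [-0.203, 0.026, -0.025]
 --
  [-0.039, 0.005, -0.016]
  [-0.077, 0.01, -0.036]
  [-0.112, 0.014, -0.059]
  [-0.145, 0.018, -0.087]
  [-0.174, 0.022, -0.117]
 --
  [-0.026, 0.003, -0.034]
  [-0.048, 0.006, -0.07]
  [-0.067, 0.008, -0.109]
  [-0.081, 0.01, -0.149]
  [-0.091, 0.011, -0.191]
 --
  [-0.005, 0.001, -0.042]
 --
```

Call:
move_arm --pt "0 0 0 0 0 0 1" --pt "0 0 0 0 0 0 1" --pt "0 0 0 0 0 0 1" --pt "0 0 0 0 0 0 1" --pt "0 0 0 0 0 0 1"

```text
time: 9.15
eef_pos: [0.5031, 0.206, 0.2274]
eef_rot: [0.0, 0.061, 0.998, 0.0]
wrist_force: [0.2, 0.3, -0.4]
gripper_width: -0.0003
finger_force: 0.0
```

Call:
move_arm --pt "-0.054 -0.122 -0.19 0 0 0 1" --pt "-0.056 -0.135 -0.265 0 0 0 1" --pt "-0.06 -0.167 -0.265 0 0 0 1" --pt "-0.063 -0.192 -0.265 0 0 0 1" --pt "-0.064 -0.199 -0.265 0 0 0 1"

```text
time: 9.78
eef_pos: [0.4796, 0.1268, 0.1238]
eef_rot: [0.002, 0.061, 0.998, 0.0]
wrist_force: [-0.3, -0.2, -0.1]
gripper_width: 0.0001
finger_force: 0.0
```

Call:
move_arm --pt "0.007 0.052 0 0 0 0 1" --pt "0.013 0.102 0.113 0 0 0 1" --pt "0.032 0.25 0.113 0 0 0 1" --pt "0.05 0.4 0.113 0 0 0 1" --pt "0.069 0.548 0.113 0 0 0 1"

```text
time: 10.4
eef_pos: [0.5067, 0.3483, 0.1688]
eef_rot: [0.001, 0.062, 0.998, 0.001]
wrist_force: [0.1, -1.0, 0.6]
gripper_width: -0.0001
finger_force: 0.0
```

Call:
move_arm --pt "0.005 0.037 -0.113 0 0 0 1" --pt "0.009 0.069 -0.113 0 0 0 1" --pt "0.012 0.094 -0.113 0 0 0 1" --pt "0.013 0.102 -0.113 0 0 0 1" --pt "0.008 0.062 -0.113 0 0 0 1"

```text
time: 11.02
eef_pos: [0.5085, 0.3712, 0.1229]
eef_rot: [0.001, 0.061, 0.998, 0.001]
wrist_force: [0.3, -0.7, 0.5]
gripper_width: -0.0001
finger_force: 0.0
```

Call:
move_arm --pt "-0.011 -0.087 0.15 0 0 0 1" --pt "0.0 -0.15 0.3 0 0 0 1" --pt "0 -0.2 0.45 0 0 0 1" --pt "0 -0.264 0.562 0 0 0 1" --pt "-0.006 -0.289 0.562 0 0 0 1"

```text
time: 11.65
eef_pos: [0.508, 0.2528, 0.351]
eef_rot: [0.004, 0.064, 0.998, 0.001]
wrist_force: [-0.1, 1.2, -1.1]
gripper_width: 0.0
finger_force: 0.0
```

```bash
python3 -c "
from h import *
np.set_printoptions(precision=4,suppress=True)
print(st(),w2c(st()[1]))
for n in('top','wrist'):
  im,K,T=cam(n);red(im,K,T,.131,40);cv2.imwrite(f'pics/{n}4.png',im[:,:,::-1])
plan([(60,0,345),(110,0,345),(137,0,345),(137,0,300),(137,0,262)])
"
```

```text
(11.65, array([0.508 , 0.2528, 0.351 ]), np.float64(82.7161158418803), array([ 0.0088,  0.0008, -1.    ]), array([-0.1035,  1.2245, -1.0805]), 1.9982415288049147e-05) [[  3.1762  -1.24   351.0372]]
red centre 482.1 107.2 long axis -16.5 14 44
red centre 479.6 196.2 long axis -6.8 20 78
red centre 722.0 -356.7 long axis -70.0 10 46
red centre 519.9 401.3 long axis -5.6 18 45
red centre 483.2 108.8 long axis -13.6 17 46
red centre 475.9 217.6 long axis -7.1 19 69
  [0.145, -0.013, -0.004]
  [0.269, -0.029, -0.004]
  [0.336, -0.037, -0.004]
  [0.336, -0.037, -0.117]
  [0.336, -0.037, -0.212]
 --
```

```bash
python3 -c "
from h import *
plan([(-12,-50,300),(-12,-105,190),(-12,-108,120),(-12,-125,120),(-12,-138,120),(-12,-143,120),(-12,-143,120),(-12,-110,125),(-5,-60,250),(0,0,345)])
"
```

```text
[-0.049, -0.115, -0.117]
  [-0.066, -0.251, -0.392]
  [-0.067, -0.259, -0.567]
  [-0.072, -0.301, -0.567]
  [-0.076, -0.333, -0.567]
 --
  [-0.002, -0.012, 0.0]
  [-0.002, -0.012, 0.0]
  [0.009, 0.069, 0.013]
  [0.042, 0.191, 0.325]
  [0.073, 0.339, 0.562]
 --
```

Call:
move_arm --pt "-0.05 -0.115 -0.14 0 0 0 1" --pt "-0.066 -0.25 -0.28 0 0 0 1" --pt "-0.067 -0.259 -0.42 0 0 0 1" --pt "-0.067 -0.259 -0.56 0 0 0 1" --pt "-0.072 -0.3 -0.567 0 0 0 1"

```text
time: 12.38
eef_pos: [0.4724, 0.1342, 0.1147]
eef_rot: [-0.005, 0.06, 0.998, -0.0]
wrist_force: [0.5, -0.4, 1.4]
gripper_width: -0.0
finger_force: 0.0
```

Call:
move_arm --pt "-0.004 -0.032 0 0 0 0 1" --pt "-0.005 -0.044 0 0 0 0 1" --pt "-0.005 -0.044 0 0 0 0 1" --pt "-0.002 0.0 0 0 0 0 1" --pt "0.005 0.037 0.013 0 0 0 1"

```text
time: 13.0
eef_pos: [0.4805, 0.1501, 0.1268]
eef_rot: [0.002, 0.061, 0.998, 0.0]
wrist_force: [-0.1, 0.1, -0.3]
gripper_width: -0.0
finger_force: 0.0
```

Call:
move_arm --pt "0.02 0.07 0.14 0 0 0 1" --pt "0.04 0.14 0.28 0 0 0 1" --pt "0.06 0.2 0.42 0 0 0 1" --pt "0.07 0.27 0.555 0 0 0 1" --pt "0.07 0.27 0.555 0 0 0 1"

```text
time: 13.62
eef_pos: [0.508, 0.2622, 0.353]
eef_rot: [0.004, 0.059, 0.998, 0.003]
wrist_force: [-0.9, 1.2, -0.5]
gripper_width: -0.0002
finger_force: 0.0
```

```bash
python3 -c "
from h import *
np.set_printoptions(precision=4,suppress=True)
print(st(),w2c(st()[1]))
im,K,T=cam('wrist');red(im,K,T,.131,40)
plan([(60,0,345),(110,0,345),(137,0,345),(137,0,300),(137,0,262)])
"
```

```text
(13.625, array([0.508 , 0.2622, 0.353 ]), np.float64(83.24927781718164), array([ 0.0085,  0.0063, -0.9999]), array([-0.8801,  1.2401, -0.5164]), -0.00016766619202639881) [[  2.037    8.0873 353.0306]]
red centre 520.2 401.2 long axis -5.6 17 45
red centre 482.9 105.6 long axis -8.3 18 46
red centre 476.0 219.1 long axis -7.1 19 69
  [0.142, -0.033, -0.013]
  [0.266, -0.048, -0.013]
  [0.333, -0.057, -0.013]
  [0.333, -0.057, -0.125]
  [0.333, -0.057, -0.22]
 --
```

Call:
move_arm --pt "0.14 -0.03 0 0 0 0 1" --pt "0.266 -0.048 0 0 0 0 1" --pt "0.333 -0.057 0 0 0 0 1" --pt "0.333 -0.057 -0.11 0 0 0 1" --pt "0.333 -0.057 -0.21 0 0 0 1"

```text
time: 14.3
eef_pos: [0.6406, 0.2334, 0.2607]
eef_rot: [-0.0, 0.062, 0.998, -0.0]
wrist_force: [-0.0, -0.7, -0.2]
gripper_width: -0.0002
finger_force: 0.0
```

Call:
move_arm --pt "0 0 0 0 0 0 1" --pt "0 0 0 0 0 0 1"

```text
time: 14.55
eef_pos: [0.6408, 0.2343, 0.2641]
eef_rot: [0.001, 0.062, 0.998, 0.0]
wrist_force: [-0.7, -0.5, 1.5]
gripper_width: -0.0
finger_force: 0.0
```

```bash
python3 -c "
from h import *
print(st(),w2c(st()[1]))
a=np.linspace(1.6,-.04,18);L=160
plan([(95-L*np.cos(t)+12*np.sin(t)+11,0,100+L*np.sin(t)+12*np.cos(t)) for t in a])
"
```

```text
(14.55, array([0.640808  , 0.23432888, 0.26414305]), np.float64(82.94310433575042), array([ 1.49675399e-03,  3.53134576e-04, -9.99998818e-01]), array([-0.65603308, -0.47960284,  1.53670997]), -1.5475173834076538e-05) [[137.25280121  -2.88661685 264.14304956]]
  [-0.035, 0.012, -0.011]
  [-0.074, 0.017, -0.009]
  [-0.112, 0.021, -0.011]
  [-0.15, 0.026, -0.016]
  [-0.187, 0.031, -0.025]
 --
  [-0.036, 0.005, -0.013]
  [-0.071, 0.009, -0.029]
  [-0.104, 0.013, -0.048]
  [-0.136, 0.017, -0.07]
  [-0.165, 0.021, -0.096]
 --
  [-0.026, 0.003, -0.028]
  [-0.05, 0.006, -0.059]
  [-0.071, 0.009, -0.091]
  [-0.088, 0.011, -0.126]
  [-0.102, 0.013, -0.162]
 --
  [-0.01, 0.001, -0.037]
  [-0.017, 0.002, -0.075]
  [-0.02, 0.003, -0.114]
 --
```

Call:
move_arm --pt "-0.035 0.01 -0.011 0 0 0 1" --pt "-0.074 0.015 -0.009 0 0 0 1" --pt "-0.112 0.02 -0.011 0 0 0 1" --pt "-0.15 0.025 -0.016 0 0 0 1" --pt "-0.187 0.03 -0.025 0 0 0 1"

```text
time: 15.18
eef_pos: [0.5662, 0.2469, 0.2548]
eef_rot: [0.003, 0.061, 0.998, 0.0]
wrist_force: [3.2, -0.2, 0.4]
gripper_width: -0.0003
finger_force: 1.4
```

Call:
move_arm --pt "-0.036 0.005 -0.013 0 0 0 1" --pt "-0.071 0.009 -0.029 0 0 0 1" --pt "-0.104 0.013 -0.048 0 0 0 1" --pt "-0.136 0.017 -0.07 0 0 0 1" --pt "-0.165 0.021 -0.096 0 0 0 1"

```text
time: 15.8
eef_pos: [0.4995, 0.2559, 0.2158]
eef_rot: [0.002, 0.061, 0.998, 0.0]
wrist_force: [-0.7, -0.3, 2.6]
gripper_width: -0.0004
finger_force: 1.1
```

Call:
move_arm --pt "-0.026 0.003 -0.028 0 0 0 1" --pt "-0.05 0.006 -0.059 0 0 0 1" --pt "-0.071 0.009 -0.091 0 0 0 1" --pt "-0.088 0.011 -0.126 0 0 0 1" --pt "-0.102 0.013 -0.162 0 0 0 1"

```text
time: 16.42
eef_pos: [0.4582, 0.2605, 0.1482]
eef_rot: [-0.0, 0.061, 0.998, 0.0]
wrist_force: [0.9, 0.7, 1.5]
gripper_width: 0.0001
finger_force: 0.7
```

Call:
move_arm --pt "-0.01 0.001 -0.037 0 0 0 1" --pt "-0.017 0.002 -0.07 0 0 0 1" --pt "-0.02 0.003 -0.1 0 0 0 1" --pt "-0.02 0.003 -0.1 0 0 0 1"

```text
time: 16.92
eef_pos: [0.451, 0.2612, 0.1119]
eef_rot: [-0.0, 0.061, 0.998, -0.002]
wrist_force: [-7.5, -6.9, 27.2]
gripper_width: 0.0002
finger_force: 13.3
```

```bash
python3 -c "
from h import *
print(st(),w2c(st()[1]))
im,K,T=cam('scene');cv2.imwrite('pics/s5.png',im[:,:,::-1])
"
```

```text
(16.925, array([0.45097737, 0.26121603, 0.11190258]), np.float64(82.9784441800907), array([-2.38955708e-04, -3.53429689e-03, -9.99993726e-01]), array([-7.54862318, -6.91349919, 27.16444227]), 0.00015368279902623727) [[-5.44509156e+01 -1.05248077e-02  1.11902585e+02]]
```

View pics/s5.png

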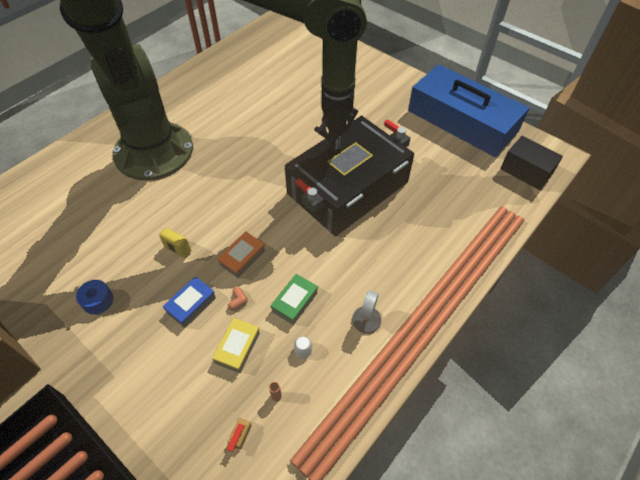

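```bash
cat >> h.py <<'E'
def latch(sg,r=42,hx=11,hy=12,z=119):
    P=[(-40,sg*100,165),(-24,sg*150,165),(-24,sg*190,165),(-23,sg*190,140),(-23,sg*190,z)]
    for t in np.linspace(0,1.68,10):
        P.append((30-r*np.cos(t)-7*np.sin(t)-hx, sg*(152-r*np.sin(t)+7*np.cos(t)+hy), z))
    return P
E
python3 -c "
from h import *
print(st(),w2c(st()[1]))
plan([(-54,0,165)]+[(-54,-50,165)]+latch(-1)[:1]+latch(-1)[1:3][::1]+latch(-1)[3:]+[(0,-115,125),(-20,-90,165),(-50,-60,165),(-50,0,165),(-50,50,165)]+latch(1))
"
```

```text
(16.975, array([0.45095792, 0.26117729, 0.11187756]), np.float64(82.97423106011264), array([-1.53560247e-04, -3.46148942e-03, -9.99993997e-01]), array([-7.63165002, -6.11159565, 26.71480594]), -3.3467282534045696e-05) [[-5.44653596e+01 -5.13954514e-02  1.11877557e+02]]
  [0.001, -0.0, 0.133]
  [-0.015, -0.124, 0.133]
  [0.005, -0.252, 0.133]
  [0.029, -0.381, 0.133]
  [0.016, -0.481, 0.133]
 --
  [0.002, -0.0, -0.062]
  [0.002, -0.0, -0.115]
  [0.008, 0.047, -0.115]
  [0.01, 0.067, -0.115]
  [0.014, 0.086, -0.115]
 --
  [0.008, 0.018, 0.0]
  [0.02, 0.034, 0.0]
  [0.034, 0.048, 0.0]
  [0.05, 0.059, 0.0]
  [0.069, 0.067, 0.0]
 --
  [0.019, 0.004, 0.0]
  [0.039, 0.005, 0.0]
  [0.0, 0.026, 0.015]
  [-0.042, 0.094, 0.115]
  [-0.107, 0.178, 0.115]
 --
  [0.019, 0.149, 0.0]
  [0.034, 0.273, 0.0]
  [0.075, 0.394, 0.0]
  [0.13, 0.513, 0.0]
  [0.143, 0.612, 0.0]
 --
  [0.002, -0.0, -0.062]
  [0.002, -0.0, -0.115]
  [-0.003, -0.047, -0.115]
  [-0.007, -0.067, -0.115]
  [-0.008, -0.087, -0.115]
 --
  [0.003, -0.02, 0.0]
  [0.011, -0.038, 0.0]
  [0.021, -0.055, 0.0]
  [0.034, -0.07, 0.0]
  [0.05, -0.082, 0.0]
 --
  [0.018, -0.009, 0.0]
  [0.037, -0.014, 0.0]
 --
```

Call:
move_arm --pt "0 0 0.14 0 0 0 1" --pt "-0.015 -0.124 0.14 0 0 0 1" --pt "0.005 -0.252 0.14 0 0 0 1" --pt "0.029 -0.381 0.14 0 0 0 1" --pt "0.016 -0.481 0.14 0 0 0 1"

```text
time: 17.6
eef_pos: [0.4572, 0.0662, 0.1648]
eef_rot: [-0.0, 0.062, 0.998, 0.0]
wrist_force: [-0.3, -0.3, -0.2]
gripper_width: 0.0002
finger_force: 0.0
```

Call:
move_arm --pt "0.002 0 0 0 0 0 1" --pt "0.002 0 0 0 0 0 1"

```text
time: 17.85
eef_pos: [0.4577, 0.0696, 0.165]
eef_rot: [-0.0, 0.061, 0.998, 0.0]
wrist_force: [0.1, 0.2, -0.5]
gripper_width: 0.0003
finger_force: 0.0
```

```bash
python3 -c "
from h import *
print(st(),w2c(st()[1]))
plan(latch(-1)[3:]+[(0,-115,125),(-20,-90,165),(-50,-60,165)])
"
```

```text
(17.85, array([0.45771066, 0.06961488, 0.16504523]), np.float64(82.99108556248619), array([-4.05665467e-04,  4.02692619e-04, -9.99999837e-01]), array([ 0.06271931,  0.19494689, -0.5130082 ]), 0.00031299926798112004) [[ -23.74986608 -189.25582102  165.04522872]]
  [0.002, -0.002, -0.063]
  [0.002, -0.002, -0.115]
  [0.008, 0.045, -0.115]
  [0.009, 0.065, -0.115]
  [0.013, 0.084, -0.115]
 --
  [0.008, 0.018, 0.0]
  [0.02, 0.034, 0.0]
  [0.034, 0.048, 0.0]
  [0.05, 0.059, 0.0]
  [0.069, 0.067, 0.0]
 --
  [0.019, 0.004, 0.0]
  [0.039, 0.005, 0.0]
  [0.0, 0.026, 0.015]
  [-0.042, 0.094, 0.115]
  [-0.107, 0.178, 0.115]
 --
```

Call:
move_arm --pt "0.002 0 -0.063 0 0 0 1" --pt "0.002 0 -0.115 0 0 0 1" --pt "0.008 0.045 -0.115 0 0 0 1" --pt "0.009 0.065 -0.115 0 0 0 1" --pt "0.013 0.084 -0.115 0 0 0 1"

```text
time: 18.48
eef_pos: [0.4629, 0.1037, 0.1193]
eef_rot: [-0.0, 0.06, 0.998, -0.0]
wrist_force: [0.2, -1.8, -0.6]
gripper_width: 0.0001
finger_force: 0.6
```

Call:
move_arm --pt "0.008 0.018 0 0 0 0 1" --pt "0.02 0.034 0 0 0 0 1" --pt "0.034 0.048 0 0 0 0 1" --pt "0.05 0.059 0 0 0 0 1" --pt "0.069 0.067 0 0 0 0 1"

```text
time: 19.1
eef_pos: [0.491, 0.1304, 0.1193]
eef_rot: [-0.0, 0.061, 0.998, 0.0]
wrist_force: [-1.2, 1.2, 0.1]
gripper_width: 0.0003
finger_force: 1.0
```

Call:
move_arm --pt "0.019 0.004 0 0 0 0 1" --pt "0.038 0.005 0 0 0 0 1" --pt "0.041 0.005 0 0 0 0 1" --pt "0.041 0.005 0 0 0 0 1"

```text
time: 19.6
eef_pos: [0.5042, 0.1325, 0.119]
eef_rot: [-0.003, 0.061, 0.998, -0.0]
wrist_force: [-11.3, 2.0, 7.4]
gripper_width: -0.0001
finger_force: 5.5
```

```bash
python3 -c "
from h import *
print(st(),w2c(st()[1]))
a,K,T=cam('top');red(a,K,T,.131,40)
im,K,T=cam('wrist');cv2.imwrite('pics/w6.png',im[:,:,::-1])
"
```

```text
(19.6, array([0.50421214, 0.13246173, 0.11901083]), np.float64(83.03592975053894), array([-6.93227973e-03, -2.41600520e-04, -9.99975942e-01]), array([-11.29571286,   2.0495133 ,   7.37510741]), -0.0001272482173396032) [[  14.50566444 -121.07497183  119.01082841]]
red centre 519.7 404.8 long axis -4.6 13 41
red centre 721.8 -356.3 long axis -70.0 10 45
```

View pics/w6.png

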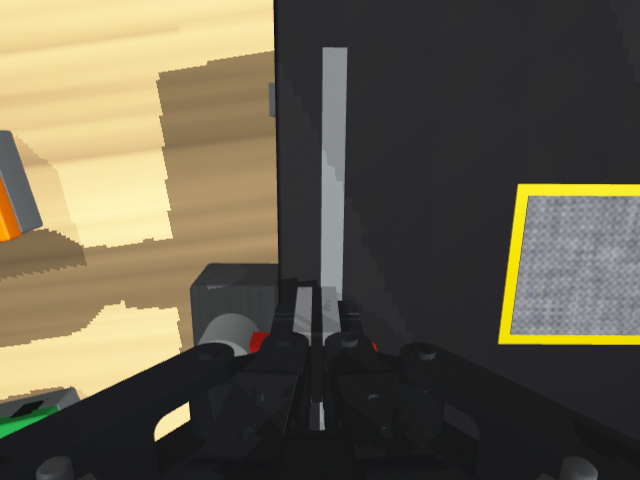

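Call:
move_arm --pt "-0.04 0.01 0.01 0 0 0 1" --pt "-0.09 0.08 0.115 0 0 0 1" --pt "-0.13 0.18 0.115 0 0 0 1" --pt "-0.12 0.32 0.115 0 0 0 1" --pt "-0.1 0.46 0.115 0 0 0 1"

```text
time: 20.32
eef_pos: [0.4695, 0.316, 0.1661]
eef_rot: [0.002, 0.063, 0.998, -0.0]
wrist_force: [1.2, -0.8, 0.7]
gripper_width: 0.0001
finger_force: 0.0
```

Call:
move_arm --pt "0.04 0.12 0 0 0 0 1" --pt "0.09 0.24 0 0 0 0 1" --pt "0.1 0.31 0 0 0 0 1" --pt "0.1 0.31 0 0 0 0 1"

```text
time: 20.82
eef_pos: [0.5071, 0.4421, 0.1648]
eef_rot: [-0.0, 0.06, 0.998, 0.001]
wrist_force: [-0.4, -0.0, 0.3]
gripper_width: 0.0
finger_force: 0.0
```

```bash
python3 -c "
from h import *
print(st(),w2c(st()[1]))
plan(latch(1)[2:])
"
```

```text
(20.825, array([0.5071156 , 0.44212525, 0.16478872]), np.float64(83.11357267768186), array([-3.36278251e-04,  1.95007334e-03, -9.99998042e-01]), array([-0.42331084, -0.03064372,  0.30762002]), 8.810631353759338e-06) [[-21.43606539 186.50935409 164.78871724]]
  [-0.005, 0.009, 0.001]
  [-0.003, 0.009, -0.062]
  [-0.003, 0.009, -0.114]
  [-0.009, -0.038, -0.114]
  [-0.013, -0.057, -0.114]
 --
  [-0.0, -0.02, 0.0]
  [0.003, -0.039, 0.0]
  [0.01, -0.058, 0.0]
  [0.021, -0.075, 0.0]
  [0.034, -0.09, 0.0]
 --
  [0.016, -0.012, 0.0]
  [0.034, -0.021, 0.0]
  [0.053, -0.026, 0.0]
 --
```

Call:
move_arm --pt "-0.005 0.009 0 0 0 0 1" --pt "-0.003 0.009 -0.062 0 0 0 1" --pt "-0.003 0.009 -0.114 0 0 0 1" --pt "-0.009 -0.038 -0.114 0 0 0 1" --pt "-0.013 -0.057 -0.114 0 0 0 1"

```text
time: 21.45
eef_pos: [0.5022, 0.4152, 0.1191]
eef_rot: [0.0, 0.062, 0.998, -0.0]
wrist_force: [0.9, 1.8, -0.6]
gripper_width: -0.0002
finger_force: 0.6
```

Call:
move_arm --pt "0 -0.02 0 0 0 0 1" --pt "0.003 -0.039 0 0 0 0 1" --pt "0.01 -0.058 0 0 0 0 1" --pt "0.021 -0.075 0 0 0 0 1" --pt "0.034 -0.09 0 0 0 0 1"

```text
time: 22.08
eef_pos: [0.5157, 0.3805, 0.1199]
eef_rot: [-0.0, 0.061, 0.998, 0.0]
wrist_force: [-0.7, 1.5, -1.0]
gripper_width: -0.0003
finger_force: 0.8
```

Call:
move_arm --pt "0.016 -0.012 0 0 0 0 1" --pt "0.034 -0.021 0 0 0 0 1" --pt "0.053 -0.026 0 0 0 0 1" --pt "0.059 -0.026 0 0 0 0 1" --pt "0.059 -0.026 0 0 0 0 1"

```text
time: 22.7
eef_pos: [0.5346, 0.3703, 0.1194]
eef_rot: [-0.004, 0.06, 0.998, -0.002]
wrist_force: [-11.6, -3.7, 6.8]
gripper_width: 0.0
finger_force: 5.9
```

```bash
python3 -c "
from h import *
print(st(),w2c(st()[1]))
"
```

```text
(22.7, array([0.53456867, 0.37029161, 0.11939942]), np.float64(83.13116532847422), array([-0.00847605, -0.00351999, -0.99995788]), array([-11.56412239,  -3.6751928 ,   6.76203768]), 2.3616854669360402e-05) [[ 14.80613095 118.68424248 119.39942282]]
```

Call:
move_arm --pt "-0.05 0 0.01 0 0 0 1" --pt "-0.08 -0.02 0.14 0 0 0 0" --pt "-0.08 -0.1 0.28 0 0 0 0" --pt "-0.08 -0.2 0.42 0 0 -0.3 0" --pt "-0.08 -0.29 0.48 0 0 -0.6 0"

```text
time: 23.32
eef_pos: [0.5082, 0.2538, 0.3145]
eef_rot: [0.002, 0.212, 0.977, 0.001]
wrist_force: [0.9, -1.1, -0.2]
gripper_width: 0.0721
finger_force: 0.0
```

Call:
move_arm --pt "0 0 0 0 0 -0.35 0" --pt "0 0 0 0 0 -0.7 0" --pt "0 0 0 0 0 -1.0 0"

```text
time: 23.7
eef_pos: [0.508, 0.2536, 0.312]
eef_rot: [0.001, 0.448, 0.894, 0.0]
wrist_force: [-0.1, -0.9, -0.5]
gripper_width: 0.0853
finger_force: 0.0
```

Call:
move_arm --pt "0 0 0 0 0 -0.35 0" --pt "0 0 0 0 0 -0.7 0" --pt "0 0 0 0 0 -1.0 0"

```text
time: 24.08
eef_pos: [0.5079, 0.2538, 0.3118]
eef_rot: [0.001, 0.655, 0.756, 0.0]
wrist_force: [-0.3, 0.1, -0.3]
gripper_width: 0.0854
finger_force: 0.0
```

Call:
move_arm --pt "0 0 0 0 0 -0.35 0" --pt "0 0 0 0 0 -0.55 0" --pt "0 0 0 0 0 -0.55 0" --pt "0 0 0 0 0 -0.55 0"

```text
time: 24.58
eef_pos: [0.5074, 0.2542, 0.3118]
eef_rot: [0.0, 0.75, 0.662, 0.0]
wrist_force: [0.8, -0.1, 0.8]
gripper_width: 0.0858
finger_force: 0.0
```

```bash
python3 -c "
from h import *
print(st(),w2c(st()[1]))
im,K,T=cam('wrist');cv2.imwrite('pics/w7.png',im[:,:,::-1]);red(im,K,T,.131,100)
hsv=cv2.cvtColor(im,cv2.COLOR_RGB2HSV);m=cv2.inRange(hsv,(24,150,60),(34,255,255))
for c in cv2.findContours(m,cv2.RETR_EXTERNAL,cv2.CHAIN_APPROX_NONE)[0]:
  if cv2.contourArea(c)<2000: continue
  w=back(c[:,0,:].astype(float),.112,K,T)[:,:2]*1000;print(cv2.minAreaRect(w.astype(np.float32)))
print(c2w([(0,0,112)]))
a=cam('top');cv2.imwrite('pics/t7.png',a[0][:,:,::-1]);print(boxes(*a,roi=(300,200,460,345)))
"
```

```text
(24.575, array([0.50738294, 0.25423184, 0.31176361]), np.float64(-7.158418452085553), array([ 3.44120191e-04, -1.88162063e-04, -9.99999923e-01]), array([ 0.80354732, -0.050421  ,  0.75058632]), 0.08579531841053806) [[2.38521951e+00 1.31917246e-01 3.11763613e+02]]
red centre 521.5 133.8 long axis 78.0 15 51
red centre 551.1 368.4 long axis 87.4 15 47
((504.3973388671875, 253.23422241210938), (100.18579864501953, 62.62614440917969), 82.81629943847656)
[[0.505  0.2544 0.112 ]]
{'orange': [(450.8, -86.3, 3.4, 64, 102)], 'yellow': [(608.4, -254.4, 19.8, 64, 102)], 'green': [(627.2, -93.3, 7.2, 58, 94)], 'blue': [(454.2, -250.8, 1.4, 56, 98)]}
```

View pics/w7.png

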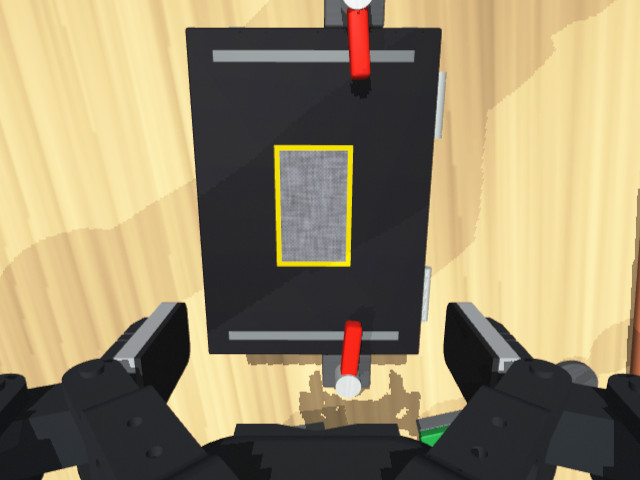

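Call:
move_arm --pt "-0.02 -0.14 0 0 0 0.1 0" --pt "-0.05 -0.28 0 0 0 0.2 0" --pt "-0.07 -0.42 0 0 0 0.3 0" --pt "-0.1 -0.56 -0.05 0 0 0.37 0" --pt "-0.12 -0.7 -0.1 0 0 0.37 0"

```text
time: 25.3
eef_pos: [0.4587, -0.0276, 0.2718]
eef_rot: [0.001, 0.686, 0.728, 0.0]
wrist_force: [0.8, -0.6, -0.0]
gripper_width: 0.0853
finger_force: 0.0
```

Call:
move_arm --pt "-0.021 -0.14 -0.05 0 0 0 0" --pt "-0.021 -0.153 -0.055 0 0 0 0" --pt "-0.021 -0.153 -0.055 0 0 0 0" --pt "-0.021 -0.153 -0.055 0 0 0 0"

```text
time: 25.8
eef_pos: [0.4515, -0.085, 0.2504]
eef_rot: [0.0, 0.685, 0.729, 0.0]
wrist_force: [0.4, 0.5, 0.5]
gripper_width: 0.0854
finger_force: 0.0
```

```bash
cat >> h.py <<'E'
HUE["green"]=(45,90)
def wbox(name,ztop=.034,zt=.002):
    "wrist view of a box top: pose and the move to a grasp over it"
    im,K,T=cam("wrist");t,p,yaw,zz,F,w=st()
    hsv=cv2.cvtColor(im,cv2.COLOR_RGB2HSV);a,b=HUE[name]
    m=cv2.inRange(hsv,(a,90,40),(b,255,255))
    cs=[c for c in cv2.findContours(m,cv2.RETR_EXTERNAL,cv2.CHAIN_APPROX_NONE)[0] if cv2.contourArea(c)>1500]
    print("t",round(t,2),"tcp",p.round(4),"yaw",round(yaw,2))
    for c in cs:
        W=back(c[:,0,:].astype(float),ztop,K,T)[:,:2]*1000
        (cx,cy),(P,q),an=cv2.minAreaRect(W.astype(np.float32))
        if P>q: P,q,an=q,P,an-90
        an=(an-yaw+90)%180-90+yaw
        d=np.array([cx/1000-p[0],cy/1000-p[1],zt-p[2]])/.4
        print(name,"centre",round(cx,1),round(cy,1),"short axis",round(an,2),"size",round(P,1),round(q,1),"move",d.round(3),"turn",round(np.radians(an-yaw)/.5,3))
    return im
E
python3 -c "
from h import *
wbox('orange')"
```

```text
t 25.85 tcp [ 0.4515 -0.0851  0.2504] yaw 3.55
orange centre 518.2 -170.2 short axis -14.82 size 46.1 46.8 move [ 0.167 -0.213 -0.621] turn -0.641
orange centre 451.6 -87.7 short axis 3.11 size 62.1 100.0 move [ 0.    -0.006 -0.621] turn -0.015
```

Call:
move_arm --pt "0 -0.006 -0.15 0 0 -0.015 0" --pt "0 -0.006 -0.3 0 0 -0.015 0" --pt "0 -0.006 -0.45 0 0 -0.015 0" --pt "0 -0.006 -0.58 0 0 -0.015 0" --pt "0 -0.006 -0.615 0 0 -0.015 0"

```text
time: 26.48
eef_pos: [0.4488, -0.0874, 0.0015]
eef_rot: [-0.003, 0.688, 0.726, -0.001]
wrist_force: [-0.4, -0.2, 0.2]
gripper_width: 0.0853
finger_force: 0.0
```

Call:
move_arm --pt "0 0 0 0 0 0 0" --pt "0 0 0 0 0 0 1" --pt "0 0 0 0 0 0 1" --pt "0 0 0 0 0 0 1" --pt "0 0 0 0 0 0 1" --grip_force 90

```text
time: 27.1
eef_pos: [0.4532, -0.0897, 0.0064]
eef_rot: [0.002, 0.689, 0.725, 0.001]
wrist_force: [0.6, -0.1, 6.1]
gripper_width: 0.06
finger_force: 98.5
```

```bash
python3 -c "
from h import *
print(st())"
```

```text
(27.1, array([ 0.45319214, -0.0897279 ,  0.00642595]), np.float64(2.9188620013316076), array([ 0.0049024 , -0.00201941, -0.99998594]), array([ 0.6030897 , -0.12555684,  6.09666365]), 0.06004969154707752)
```

Call:
move_arm --pt "0 0 0.05 0 0 0 1" --pt "0 0 0.18 0 0 0 1" --pt "0 0 0.33 0 0 0 1" --pt "0 0 0.47 0 0 0 1" --pt "0 0.05 0.5 0 0 0 1"

```text
time: 27.72
eef_pos: [0.4532, -0.0705, 0.2089]
eef_rot: [0.005, 0.69, 0.724, 0.002]
wrist_force: [0.1, 0.2, -2.4]
gripper_width: 0.0602
finger_force: 102.6
```

Call:
move_arm --pt "0.02 0.13 0 0 0 -0.08 1" --pt "0.04 0.27 0 0 0 -0.16 1" --pt "0.07 0.41 0 0 0 -0.24 1" --pt "0.09 0.55 0 0 0 -0.32 1" --pt "0.11 0.68 0 0 0 -0.35 1"

```text
time: 28.35
eef_pos: [0.4937, 0.2053, 0.2036]
eef_rot: [0.0, 0.749, 0.662, -0.0]
wrist_force: [1.3, -1.1, -2.1]
gripper_width: 0.0601
finger_force: 102.5
```

Call:
move_arm --pt "0.015 0.1 0 0 0 0 1" --pt "0.018 0.123 0 0 0 0 1" --pt "0.018 0.123 0 0 0 0 1" --pt "0.018 0.123 0 0 0 0 1"

```text
time: 28.85
eef_pos: [0.502, 0.2501, 0.2034]
eef_rot: [0.001, 0.75, 0.661, -0.001]
wrist_force: [0.8, -0.7, -1.6]
gripper_width: 0.0602
finger_force: 102.5
```

```bash
cat >> h.py <<'E'
PAD=np.array([504.5,253.5,-7.2])
def toplace(zt,off=0.):
    "move from here so that the box, lying off mm ahead of the TCP along tool x, comes onto the pad"
    t,p,yaw,zz,F,w=st();a=np.radians(PAD[2]+90)
    g=np.array([PAD[0]-off*np.cos(a),PAD[1]-off*np.sin(a)])/1000
    print("t",round(t,2),"tcp",p.round(4),"yaw",round(yaw,2),"F",F.round(1),"w",round(w,4),"move",((np.r_[g,zt]-p)/.4).round(4),"turn",round(np.radians(PAD[2]-yaw)/.5,3))
E
python3 -c "
from h import *
toplace(.119,2)"
```

```text
t 28.85 tcp [0.502  0.2501 0.2034] yaw -7.23 F [ 0.8 -0.7 -1.6] w 0.0602 move [ 0.0056  0.0035 -0.2111] turn 0.001
```

Call:
move_arm --pt "0.006 0.0035 -0.05 0 0 0 1" --pt "0.006 0.0035 -0.11 0 0 0 1" --pt "0.006 0.0035 -0.16 0 0 0 1" --pt "0.006 0.0035 -0.19 0 0 0 1" --pt "0.006 0.0035 -0.205 0 0 0 1"

```text
time: 29.48
eef_pos: [0.5041, 0.2532, 0.1209]
eef_rot: [-0.0, 0.75, 0.662, -0.0]
wrist_force: [0.6, -0.5, -1.9]
gripper_width: 0.0604
finger_force: 102.5
```

Call:
move_arm --pt "0 0 -0.004 0 0 0 1" --pt "0 0 -0.008 0 0 0 1" --pt "0 0 -0.008 0 0 0 1"

```text
time: 29.85
eef_pos: [0.5046, 0.2536, 0.119]
eef_rot: [0.0, 0.75, 0.662, 0.0]
wrist_force: [-1.3, -0.2, -2.3]
gripper_width: 0.0602
finger_force: 102.5
```

```bash
python3 -c "
from h import *
toplace(.119,2)"
```

```text
t 29.85 tcp [0.5046 0.2536 0.119 ] yaw -7.1 F [-1.3 -0.2 -2.3] w 0.0602 move [-0.0008 -0.0051  0.0001] turn -0.003
```

Call:
move_arm --pt "0 -0.005 -0.003 0 0 0 1" --pt "0 -0.005 -0.006 0 0 0 1" --pt "0 -0.005 -0.008 0 0 0 1" --pt "0 -0.005 -0.008 0 0 0 1"

```text
time: 30.35
eef_pos: [0.5046, 0.253, 0.1184]
eef_rot: [0.0, 0.749, 0.662, 0.001]
wrist_force: [-6.1, -0.9, 15.3]
gripper_width: 0.0604
finger_force: 104.8
```

```bash
python3 -c "
from h import *
toplace(.119,2)"
```

```text
t 30.35 tcp [0.5046 0.253  0.1184] yaw -7.06 F [-6.1 -0.9 15.3] w 0.0604 move [-0.0008 -0.0037  0.0015] turn -0.005
```

Contact (15 N). Release, rise, inspect.

Call:
move_arm --pt "0 0 0.003 0 0 0 0.7" --pt "0 0 0.003 0 0 0 0" --pt "0 0 0.003 0 0 0 0" --pt "0 0 0.003 0 0 0 0"

```text
time: 30.85
eef_pos: [0.5044, 0.251, 0.1163]
eef_rot: [0.0, 0.75, 0.662, -0.0]
wrist_force: [-0.3, 0.3, 0.1]
gripper_width: 0.0858
finger_force: 0.0
```

Call:
move_arm --pt "0 0 0.06 0 0 0 0" --pt "0 0 0.2 0 0 0 0" --pt "0 0 0.35 0 0 0 0" --pt "0 0 0.5 0 0 0 0" --pt "0 0 0.5 0 0 0 0"

```text
time: 31.48
eef_pos: [0.5062, 0.253, 0.3216]
eef_rot: [0.002, 0.75, 0.662, 0.004]
wrist_force: [0.4, -0.2, -0.6]
gripper_width: 0.0853
finger_force: 0.0
```

Call:
move_arm --pt "0 0 0 0 0 0 0" --pt "0 0 0 0 0 0 0"

```text
time: 31.72
eef_pos: [0.5037, 0.2508, 0.3148]
eef_rot: [-0.0, 0.75, 0.662, -0.001]
wrist_force: [0.7, 0.3, -0.3]
gripper_width: 0.0854
finger_force: 0.0
```

```bash
python3 -c "
from h import *
im=wbox('orange',.146);cv2.imwrite('pics/w8.png',im[:,:,::-1])
a=cam('top');print(boxes(*a,roi=(300,200,460,345)))"
```

```text
t 31.77 tcp [0.5037 0.2508 0.3148] yaw -7.11
{'orange': [], 'yellow': [(608.3, -254.5, 19.9, 64, 102)], 'green': [(627.5, -92.4, 6.6, 58, 95)], 'blue': [(454.2, -250.8, 1.4, 56, 98)]}
```

View pics/w8.png

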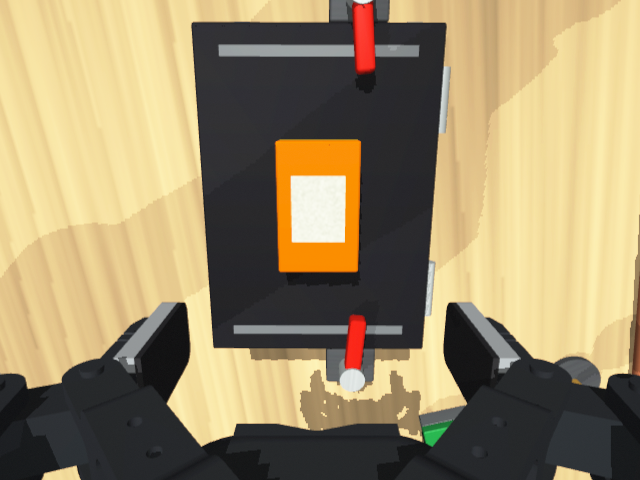

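```bash
echo 'HUE.update(orange=(6,20),yellow=(22,36))' >> h.py; python3 -c "
from h import *
wbox('orange',.146)"
```

```text
t 31.88 tcp [0.5039 0.2511 0.3153] yaw -7.1
orange centre 489.0 100.3 short axis 76.47 size 79.8 184.8 move [-0.037 -0.377 -0.783] turn 2.917
orange centre 296.2 202.8 short axis -56.6 size 100.0 176.7 move [-0.519 -0.121 -0.783] turn -1.728
orange centre 377.6 179.3 short axis -5.08 size 27.7 195.3 move [-0.316 -0.179 -0.783] turn 0.071
orange centre 504.6 254.6 short axis -6.92 size 62.3 99.6 move [ 0.002  0.009 -0.783] turn 0.007
orange centre 632.1 288.1 short axis -7.08 size 151.7 180.9 move [ 0.321  0.093 -0.783] turn 0.001
```

Call:
move_arm --pt "-0.01 -0.14 0 0 0 0.1 0" --pt "-0.02 -0.29 0 0 0 0.2 0" --pt "-0.04 -0.44 0 0 0 0.3 0" --pt "-0.05 -0.59 0 0 0 0.3 0" --pt "-0.07 -0.74 0 0 0 0.3 0"

```text
time: 32.5
eef_pos: [0.4757, -0.0466, 0.3162]
eef_rot: [0.0, 0.698, 0.716, -0.0]
wrist_force: [0.2, -0.2, -0.7]
gripper_width: 0.0854
finger_force: 0.0
```

Call:
move_arm --pt "-0.02 -0.14 -0.04 0 0 0 0" --pt "-0.03 -0.28 -0.08 0 0 0 0" --pt "-0.04 -0.42 -0.12 0 0 0 0" --pt "-0.055 -0.51 -0.16 0 0 0 0" --pt "-0.055 -0.515 -0.16 0 0 0 0"

```text
time: 33.12
eef_pos: [0.4519, -0.2535, 0.25]
eef_rot: [-0.002, 0.7, 0.714, -0.001]
wrist_force: [0.1, -0.0, -0.2]
gripper_width: 0.0858
finger_force: 0.0
```

Call:
move_arm --pt "0 0 0 0 0 0 0" --pt "0 0 0 0 0 0 0"

```text
time: 33.38
eef_pos: [0.4551, -0.249, 0.2531]
eef_rot: [0.0, 0.697, 0.717, 0.0]
wrist_force: [0.3, -0.1, 0.9]
gripper_width: 0.0851
finger_force: 0.0
```

```bash
echo 'PAD=np.array([504.6,254.2,-7.0])' >> h.py; python3 -c "
from h import *
wbox('blue')"
```

```text
t 33.42 tcp [ 0.4551 -0.2492  0.2532] yaw 1.64
blue centre 275.8 -366.1 short axis -47.41 size 28.2 89.0 move [-0.448 -0.292 -0.628] turn -1.712
blue centre 454.6 -253.0 short axis 1.78 size 61.0 98.7 move [-0.001 -0.01  -0.628] turn 0.005
```

Call:
move_arm --pt "-0.001 -0.01 -0.15 0 0 0.005 0" --pt "-0.001 -0.01 -0.3 0 0 0.005 0" --pt "-0.001 -0.01 -0.45 0 0 0.005 0" --pt "-0.001 -0.01 -0.58 0 0 0.005 0" --pt "-0.001 -0.01 -0.618 0 0 0.005 0"

```text
time: 34.05
eef_pos: [0.4522, -0.2526, 0.0029]
eef_rot: [-0.002, 0.696, 0.718, -0.0]
wrist_force: [-0.5, 0.4, -0.2]
gripper_width: 0.0854
finger_force: 0.0
```

Call:
move_arm --pt "0 0 0 0 0 0 0" --pt "0 0 0 0 0 0 0" --pt "0 0 0 0 0 0 1" --pt "0 0 0 0 0 0 1" --pt "0 0 0 0 0 0 1"

```text
time: 34.67
eef_pos: [0.4555, -0.2555, 0.0076]
eef_rot: [0.002, 0.697, 0.717, 0.0]
wrist_force: [0.4, 1.3, 7.9]
gripper_width: 0.0601
finger_force: 99.1
```

Call:
move_arm --pt "0 0 0 0 0 0 1" --pt "0 0 0 0 0 0 1"

```text
time: 34.92
eef_pos: [0.4556, -0.2555, 0.0076]
eef_rot: [0.002, 0.697, 0.717, 0.0]
wrist_force: [0.3, 0.6, 7.7]
gripper_width: 0.06
finger_force: 99.1
```

Call:
move_arm --pt "0 0 0.05 0 0 0 1" --pt "0 0 0.18 0 0 0 1" --pt "0 0 0.33 0 0 0 1" --pt "0 0 0.48 0 0 0 1" --pt "0.01 0.1 0.58 0 0 0 1"

```text
time: 35.55
eef_pos: [0.4577, -0.2176, 0.2407]
eef_rot: [0.002, 0.699, 0.715, -0.0]
wrist_force: [1.0, 1.1, -2.0]
gripper_width: 0.0601
finger_force: 98.4
```

Call:
move_arm --pt "0.01 0.14 0 0 0 0 1" --pt "0.02 0.29 0 0 0 0 1" --pt "0.03 0.44 0 0 0 -0.1 1" --pt "0.04 0.59 0 0 0 -0.2 1" --pt "0.06 0.73 0 0 0 -0.3 1"

```text
time: 36.17
eef_pos: [0.4813, 0.0794, 0.2378]
eef_rot: [0.001, 0.749, 0.662, -0.0]
wrist_force: [0.6, 0.4, -3.0]
gripper_width: 0.06
finger_force: 98.3
```

Call:
move_arm --pt "0.02 0.14 0 0 0 0 1" --pt "0.04 0.28 0 0 0 0 1" --pt "0.05 0.4 0 0 0 0 1" --pt "0.05 0.42 0 0 0 0 1" --pt "0.05 0.42 0 0 0 0 1"

```text
time: 36.8
eef_pos: [0.5014, 0.2455, 0.2372]
eef_rot: [0.0, 0.748, 0.663, -0.0]
wrist_force: [0.4, 0.5, -2.1]
gripper_width: 0.0603
finger_force: 98.3
```

```bash
python3 -c "
from h import *
toplace(.153,0)"
```

```text
t 36.8 tcp [0.5014 0.2455 0.2372] yaw -6.88 F [ 0.4  0.5 -2.1] w 0.0603 move [ 0.0079  0.0217 -0.2105] turn -0.004
```

Call:
move_arm --pt "0.008 0.016 -0.05 0 0 0 1" --pt "0.008 0.016 -0.11 0 0 0 1" --pt "0.008 0.016 -0.16 0 0 0 1" --pt "0.008 0.016 -0.19 0 0 0 1" --pt "0.008 0.016 -0.2 0 0 0 1"

```text
time: 37.42
eef_pos: [0.5049, 0.2513, 0.1564]
eef_rot: [-0.0, 0.749, 0.663, -0.001]
wrist_force: [-0.1, 0.5, -1.8]
gripper_width: 0.0604
finger_force: 98.4
```

Call:
move_arm --pt "0 0 0 0 0 0 1" --pt "0 0 0 0 0 0 1" --pt "0 0 0 0 0 0 1"

```text
time: 37.8
eef_pos: [0.5054, 0.252, 0.158]
eef_rot: [0.0, 0.749, 0.663, 0.001]
wrist_force: [-0.3, -0.5, -1.8]
gripper_width: 0.06
finger_force: 98.4
```

```bash
python3 -c "
from h import *
toplace(.1525,2.2)"
```

```text
t 37.8 tcp [0.5054 0.252  0.158 ] yaw -6.96 F [-0.3 -0.5 -1.8] w 0.06 move [-0.0028 -0.     -0.0137] turn -0.001
```

Call:
move_arm --pt "-0.003 0 -0.005 0 0 0 1" --pt "-0.003 0 -0.009 0 0 0 1" --pt "-0.003 0 -0.013 0 0 0 1" --pt "-0.003 0 -0.015 0 0 0 1" --pt "-0.003 0 -0.015 0 0 0 1"

```text
time: 38.42
eef_pos: [0.5038, 0.2519, 0.1535]
eef_rot: [0.001, 0.749, 0.663, -0.0]
wrist_force: [-5.5, -2.6, 12.6]
gripper_width: 0.0605
finger_force: 100.3
```

```bash
python3 -c "
from h import *
toplace(.1525,2.2)"
```

```text
t 38.42 tcp [0.5038 0.2519 0.1535] yaw -6.96 F [-5.5 -2.6 12.6] w 0.0605 move [ 0.0012  0.0004 -0.0026] turn -0.001
```

Call:
move_arm --pt "0 0 0.003 0 0 0 0.7" --pt "0 0 0.003 0 0 0 0" --pt "0 0 0.003 0 0 0 0" --pt "0 0 0.003 0 0 0 0"

```text
time: 38.92
eef_pos: [0.504, 0.2518, 0.1524]
eef_rot: [-0.0, 0.749, 0.663, 0.0]
wrist_force: [0.9, -0.9, 0.2]
gripper_width: 0.0853
finger_force: 0.0
```

Call:
move_arm --pt "0 0 0.06 0 0 0 0" --pt "0 0 0.2 0 0 0 0" --pt "0 0 0.35 0 0 0 0" --pt "0 0 0.5 0 0 0 0" --pt "0 0 0.5 0 0 0 0"

```text
time: 39.55
eef_pos: [0.5055, 0.2537, 0.3575]
eef_rot: [0.001, 0.749, 0.663, 0.004]
wrist_force: [-0.3, 0.5, -1.0]
gripper_width: 0.0855
finger_force: 0.0
```

Call:
move_arm --pt "0 0 0 0 0 0 0" --pt "0 0 0 0 0 0 0"

```text
time: 39.8
eef_pos: [0.5034, 0.2512, 0.3508]
eef_rot: [-0.0, 0.749, 0.663, -0.001]
wrist_force: [-1.1, -0.1, -0.2]
gripper_width: 0.0852
finger_force: 0.0
```

```bash
python3 -c "
from h import *
im=wbox('blue',.180);cv2.imwrite('pics/w9.png',im[:,:,::-1])
a=cam('top');print(boxes(*a,roi=(300,200,460,345)))"
```

```text
t 39.85 tcp [0.5035 0.2513 0.3509] yaw -6.97
blue centre 503.8 254.2 short axis -6.64 size 62.1 99.6 move [ 0.001  0.007 -0.872] turn 0.011
{'orange': [], 'yellow': [(608.4, -254.5, 19.8, 64, 102)], 'green': [(627.8, -93.4, 6.6, 59, 93)], 'blue': []}
```

Call:
move_arm --pt "0.04 -0.12 0 0 0 0.1 0" --pt "0.09 -0.26 0 0 0 0.2 0" --pt "0.14 -0.4 0 0 0 0.3 0" --pt "0.19 -0.54 -0.05 0 0 0.4 0" --pt "0.24 -0.67 -0.1 0 0 0.47 0"

```text
time: 40.52
eef_pos: [0.6002, -0.0187, 0.3115]
eef_rot: [0.0, 0.666, 0.746, -0.0]
wrist_force: [1.7, 0.9, 0.3]
gripper_width: 0.0855
finger_force: 0.0
```

Call:
move_arm --pt "0.04 -0.1 -0.08 0 0 0 0" --pt "0.07 -0.19 -0.15 0 0 0 0" --pt "0.07 -0.19 -0.15 0 0 0 0" --pt "0.07 -0.19 -0.15 0 0 0 0" --pt "0.07 -0.19 -0.15 0 0 0 0"

```text
time: 41.15
eef_pos: [0.6282, -0.0901, 0.2537]
eef_rot: [0.001, 0.665, 0.747, 0.001]
wrist_force: [-0.0, 1.0, -0.0]
gripper_width: 0.0855
finger_force: 0.0
```

```bash
python3 -c "
from h import *
wbox('green')"
```

```text
t 41.2 tcp [ 0.6282 -0.0903  0.2537] yaw 6.65
green centre 628.6 -93.6 short axis 7.29 size 61.2 99.4 move [ 0.001 -0.008 -0.629] turn 0.022
```

Call:
move_arm --pt "0.001 -0.008 -0.15 0 0 0.022 0" --pt "0.001 -0.008 -0.3 0 0 0.022 0" --pt "0.001 -0.008 -0.45 0 0 0.022 0" --pt "0.001 -0.008 -0.58 0 0 0.022 0" --pt "0.001 -0.008 -0.619 0 0 0.022 0"

```text
time: 41.82
eef_pos: [0.6261, -0.0945, 0.0023]
eef_rot: [-0.002, 0.661, 0.75, -0.001]
wrist_force: [0.1, 0.4, 1.1]
gripper_width: 0.0852
finger_force: 0.0
```

Call:
move_arm --pt "0 0 0 0 0 0 0" --pt "0 0 0 0 0 0 0" --pt "0 0 0 0 0 0 1" --pt "0 0 0 0 0 0 1" --pt "0 0 0 0 0 0 1"

```text
time: 42.45
eef_pos: [0.6299, -0.0956, 0.0074]
eef_rot: [0.002, 0.662, 0.75, 0.001]
wrist_force: [-0.0, -0.5, 7.0]
gripper_width: 0.0604
finger_force: 100.9
```

Call:
move_arm --pt "0 0 0 0 0 0 1" --pt "0 0 0 0 0 0 1"

```text
time: 42.7
eef_pos: [0.63, -0.0956, 0.0074]
eef_rot: [0.002, 0.662, 0.75, 0.001]
wrist_force: [-0.5, 0.4, 8.3]
gripper_width: 0.0602
finger_force: 100.9
```

Call:
move_arm --pt "0 0 0.06 0 0 0 1" --pt "0 0 0.2 0 0 0 1" --pt "0 0 0.35 0 0 0 1" --pt "0 0 0.5 0 0 0 1" --pt "0 0 0.65 0 0 0 1"

```text
time: 43.32
eef_pos: [0.6276, -0.0951, 0.268]
eef_rot: [0.0, 0.662, 0.75, 0.0]
wrist_force: [0.5, -0.1, -3.6]
gripper_width: 0.0603
finger_force: 99.5
```

Call:
move_arm --pt "-0.04 0.12 0 0 0 -0.1 1" --pt "-0.09 0.26 0 0 0 -0.2 1" --pt "-0.14 0.4 0 0 0 -0.3 1" --pt "-0.19 0.54 0 0 0 -0.4 1" --pt "-0.24 0.67 0 0 0 -0.495 1"

```text
time: 43.95
eef_pos: [0.5306, 0.1748, 0.2659]
eef_rot: [0.001, 0.749, 0.662, 0.0]
wrist_force: [1.5, 0.7, -3.0]
gripper_width: 0.0605
finger_force: 99.5
```

Call:
move_arm --pt "-0.04 0.1 0 0 0 0 1" --pt "-0.07 0.19 0 0 0 0 1" --pt "-0.07 0.19 0 0 0 0 1" --pt "-0.07 0.19 0 0 0 0 1"

```text
time: 44.45
eef_pos: [0.5042, 0.2481, 0.2654]
eef_rot: [0.001, 0.749, 0.662, -0.0]
wrist_force: [0.1, -0.4, -3.1]
gripper_width: 0.0603
finger_force: 99.5
```

```bash
python3 -c "
from h import *
toplace(.188,2.2)"
```

```text
t 44.45 tcp [0.5042 0.2481 0.2654] yaw -7.03 F [ 0.1 -0.4 -3.1] w 0.0603 move [ 0.0003  0.0099 -0.1935] turn 0.001
```

Call:
move_arm --pt "0 0.01 -0.05 0 0 0 1" --pt "0 0.01 -0.1 0 0 0 1" --pt "0 0.01 -0.15 0 0 0 1" --pt "0 0.01 -0.175 0 0 0 1" --pt "0 0.01 -0.18 0 0 0 1"

```text
time: 45.08
eef_pos: [0.5039, 0.2523, 0.1919]
eef_rot: [-0.0, 0.749, 0.662, -0.001]
wrist_force: [0.2, 0.1, -3.5]
gripper_width: 0.0603
finger_force: 99.6
```

Call:
move_arm --pt "0 0 0 0 0 0 1" --pt "0 0 0 0 0 0 1" --pt "0 0 0 0 0 0 1"

```text
time: 45.45
eef_pos: [0.5046, 0.2528, 0.1935]
eef_rot: [0.0, 0.749, 0.662, 0.0]
wrist_force: [-0.1, -0.4, -3.5]
gripper_width: 0.0602
finger_force: 99.6
```

```bash
python3 -c "
from h import *
toplace(.1868,2.1)"
```

```text
t 45.45 tcp [0.5046 0.2528 0.1935] yaw -7.05 F [-0.1 -0.4 -3.5] w 0.0602 move [-0.0006 -0.0017 -0.0168] turn 0.002
```

Call:
move_arm --pt "-0.001 -0.002 -0.006 0 0 0 1" --pt "-0.001 -0.002 -0.011 0 0 0 1" --pt "-0.001 -0.002 -0.015 0 0 0 1" --pt "-0.001 -0.002 -0.018 0 0 0 1" --pt "-0.001 -0.002 -0.018 0 0 0 1"

```text
time: 46.08
eef_pos: [0.5039, 0.2517, 0.1873]
eef_rot: [0.001, 0.749, 0.662, -0.0]
wrist_force: [-3.9, -2.7, 7.3]
gripper_width: 0.0601
finger_force: 100.9
```

```bash
python3 -c "
from h import *
toplace(.1868,2.1)"
```

```text
t 46.08 tcp [0.5039 0.2517 0.1873] yaw -7.05 F [-3.9 -2.7  7.3] w 0.0601 move [ 0.0011  0.001  -0.0013] turn 0.002
```

Call:
move_arm --pt "0 0 0.001 0 0 0 0.7" --pt "0 0 0.001 0 0 0 0" --pt "0 0 0.001 0 0 0 0" --pt "0 0 0.001 0 0 0 0"

```text
time: 46.58
eef_pos: [0.504, 0.2519, 0.1861]
eef_rot: [-0.0, 0.749, 0.662, 0.0]
wrist_force: [-0.4, 0.1, -0.0]
gripper_width: 0.0856
finger_force: 0.0
```

Call:
move_arm --pt "0 0 0.06 0 0 0 0" --pt "0 0 0.2 0 0 0 0" --pt "0 0 0.35 0 0 0 0" --pt "0 0 0.5 0 0 0 0" --pt "0 0 0.5 0 0 0 0"

```text
time: 47.2
eef_pos: [0.5052, 0.2536, 0.3911]
eef_rot: [0.001, 0.749, 0.662, 0.004]
wrist_force: [0.7, 0.0, -0.4]
gripper_width: 0.0857
finger_force: 0.0
```

Call:
move_arm --pt "0 0 0 0 0 0 0" --pt "0 0 0 0 0 0 0"

```text
time: 47.45
eef_pos: [0.5035, 0.2513, 0.3846]
eef_rot: [-0.0, 0.749, 0.662, -0.001]
wrist_force: [0.4, 0.7, 0.2]
gripper_width: 0.0854
finger_force: 0.0
```

```bash
python3 -c "
from h import *
im=wbox('green',.214)
a=cam('top');print(boxes(*a,roi=(300,200,460,345)))"
```

```text
t 47.5 tcp [0.5035 0.2513 0.3847] yaw -7.05
green centre 503.9 253.9 short axis -6.96 size 61.9 100.1 move [ 0.001  0.006 -0.957] turn 0.003
{'orange': [], 'yellow': [(608.8, -254.4, 19.8, 63, 102)], 'green': [], 'blue': []}
```

Call:
move_arm --pt "0.03 -0.14 0 0 0 0.15 0" --pt "0.06 -0.28 0 0 0 0.3 0" --pt "0.09 -0.42 0 0 0 0.45 0" --pt "0.12 -0.56 0 0 0 0.6 0" --pt "0.15 -0.7 0 0 0 0.7 0"

```text
time: 48.18
eef_pos: [0.5637, -0.0302, 0.3856]
eef_rot: [-0.0, 0.622, 0.783, -0.0]
wrist_force: [0.8, 0.2, -0.4]
gripper_width: 0.0854
finger_force: 0.0
```

Call:
move_arm --pt "0.03 -0.12 -0.06 0 0 0.1 0" --pt "0.06 -0.25 -0.12 0 0 0.237 0" --pt "0.09 -0.38 -0.18 0 0 0.237 0" --pt "0.11 -0.5 -0.25 0 0 0.237 0" --pt "0.112 -0.565 -0.335 0 0 0.237 0"

```text
time: 48.8
eef_pos: [0.6082, -0.258, 0.2499]
eef_rot: [-0.0, 0.577, 0.817, -0.0]
wrist_force: [-0.5, -0.6, 0.2]
gripper_width: 0.0855
finger_force: 0.0
```

Call:
move_arm --pt "0 0 0 0 0 0 0" --pt "0 0 0 0 0 0 0" --pt "0 0 0 0 0 0 0"

```text
time: 49.18
eef_pos: [0.6099, -0.2518, 0.2544]
eef_rot: [0.001, 0.574, 0.819, 0.001]
wrist_force: [0.7, 0.8, 0.1]
gripper_width: 0.0856
finger_force: 0.0
```

```bash
python3 -c "
from h import *
wbox('yellow')"
```

```text
t 49.23 tcp [ 0.6098 -0.2521  0.2543] yaw 19.96
yellow centre 609.3 -256.2 short axis 19.88 size 62.0 100.0 move [-0.001 -0.01  -0.631] turn -0.003
```

Call:
move_arm --pt "-0.001 -0.01 -0.15 0 0 -0.003 0" --pt "-0.001 -0.01 -0.3 0 0 -0.003 0" --pt "-0.001 -0.01 -0.45 0 0 -0.003 0" --pt "-0.001 -0.01 -0.58 0 0 -0.003 0" --pt "-0.001 -0.01 -0.62 0 0 -0.003 0"

```text
time: 49.85
eef_pos: [0.6066, -0.2569, 0.0017]
eef_rot: [-0.002, 0.575, 0.818, -0.0]
wrist_force: [-0.1, 0.3, 0.5]
gripper_width: 0.0855
finger_force: 0.0
```

Call:
move_arm --pt "0 0 0 0 0 0 0" --pt "0 0 0 0 0 0 0" --pt "0 0 0 0 0 0 1" --pt "0 0 0 0 0 0 1" --pt "0 0 0 0 0 0 1"

```text
time: 50.48
eef_pos: [0.6102, -0.2588, 0.0068]
eef_rot: [0.002, 0.576, 0.818, 0.0]
wrist_force: [0.8, -0.1, 6.7]
gripper_width: 0.06
finger_force: 100.3
```

Call:
move_arm --pt "0 0 0 0 0 0 1" --pt "0 0 0 0 0 0 1"

```text
time: 50.72
eef_pos: [0.6102, -0.2587, 0.0068]
eef_rot: [0.002, 0.576, 0.818, 0.0]
wrist_force: [-0.4, 0.4, 6.2]
gripper_width: 0.0605
finger_force: 100.3
```

Call:
move_arm --pt "0 0 0.06 0 0 0 1" --pt "0 0 0.2 0 0 0 1" --pt "0 0 0.35 0 0 0 1" --pt "0 0 0.5 0 0 0 1" --pt "0 0 0.65 0 0 0 1"

```text
time: 51.35
eef_pos: [0.6077, -0.2578, 0.2674]
eef_rot: [0.0, 0.575, 0.818, -0.0]
wrist_force: [0.8, -1.4, -3.2]
gripper_width: 0.0605
finger_force: 99.2
```

Call:
move_arm --pt "-0.02 0.1 0.07 0 0 -0.15 1" --pt "-0.05 0.23 0.12 0 0 -0.3 1" --pt "-0.08 0.37 0.12 0 0 -0.45 1" --pt "-0.11 0.51 0.12 0 0 -0.6 1" --pt "-0.14 0.65 0.12 0 0 -0.7 1"

```text
time: 51.98
eef_pos: [0.5511, 0.0041, 0.3133]
eef_rot: [0.001, 0.71, 0.705, -0.0]
wrist_force: [0.8, 1.0, -1.9]
gripper_width: 0.0607
finger_force: 99.1
```

Call:
move_arm --pt "-0.03 0.14 0 0 0 -0.12 1" --pt "-0.06 0.28 0 0 0 -0.237 1" --pt "-0.09 0.42 0 0 0 -0.237 1" --pt "-0.11 0.55 0 0 0 -0.237 1" --pt "-0.122 0.6 0 0 0 -0.237 1"

```text
time: 52.6
eef_pos: [0.5008, 0.2464, 0.3135]
eef_rot: [-0.0, 0.747, 0.664, 0.001]
wrist_force: [-0.2, -1.0, -3.1]
gripper_width: 0.0601
finger_force: 99.2
```

Call:
move_arm --pt "0 0 0 0 0 0 1" --pt "0 0 0 0 0 0 1" --pt "0 0 0 0 0 0 1"

```text
time: 52.98
eef_pos: [0.5043, 0.2398, 0.3122]
eef_rot: [0.0, 0.751, 0.661, -0.0]
wrist_force: [0.6, -0.3, -2.3]
gripper_width: 0.0601
finger_force: 99.2
```

```bash
python3 -c "
from h import *
toplace(.221,2.2)
im,K,T=cam('wrist');cv2.imwrite('pics/w10.png',im[:,:,::-1])"
```

```text
t 52.98 tcp [0.5043 0.2398 0.3122] yaw -7.32 F [ 0.6 -0.3 -2.3] w 0.0601 move [ 2.000e-04  3.060e-02 -2.279e-01] turn 0.011
```

Call:
move_arm --pt "0 0.015 -0.03 0 0 0.011 1" --pt "0 0.03 -0.09 0 0 0.011 1" --pt "0 0.03 -0.15 0 0 0.011 1" --pt "0 0.03 -0.19 0 0 0.011 1" --pt "0 0.03 -0.21 0 0 0.011 1"

```text
time: 53.65
eef_pos: [0.5032, 0.2535, 0.2269]
eef_rot: [-0.0, 0.748, 0.664, -0.001]
wrist_force: [-0.1, 0.2, -1.7]
gripper_width: 0.0603
finger_force: 99.2
```

Call:
move_arm --pt "0 0 0 0 0 0 1" --pt "0 0 0 0 0 0 1" --pt "0 0 0 0 0 0 1"

```text
time: 54.02
eef_pos: [0.5039, 0.2541, 0.2289]
eef_rot: [0.0, 0.748, 0.664, 0.001]
wrist_force: [-0.2, 0.8, -2.3]
gripper_width: 0.0604
finger_force: 99.2
```

```bash
python3 -c "
from h import *
toplace(.2205,2.4)"
```

```text
t 54.02 tcp [0.5039 0.2541 0.2289] yaw -6.83 F [-0.2  0.8 -2.3] w 0.0604 move [ 0.0011 -0.0056 -0.0211] turn -0.006
```

Call:
move_arm --pt "0.001 -0.006 -0.006 0 0 -0.006 1" --pt "0.001 -0.006 -0.012 0 0 -0.006 1" --pt "0.001 -0.006 -0.017 0 0 -0.006 1" --pt "0.001 -0.006 -0.021 0 0 -0.006 1" --pt "0.001 -0.006 -0.021 0 0 -0.006 1"

```text
time: 54.65
eef_pos: [0.504, 0.2513, 0.2208]
eef_rot: [0.001, 0.749, 0.663, -0.0]
wrist_force: [-3.2, -2.6, 5.5]
gripper_width: 0.0603
finger_force: 100.1
```

```bash
python3 -c "
from h import *
toplace(.2205,2.4)"
```

```text
t 54.65 tcp [0.504  0.2513 0.2208] yaw -6.99 F [-3.2 -2.6  5.5] w 0.0603 move [ 0.0008  0.0012 -0.0006] turn -0.0
```

Call:
move_arm --pt "0 0 0 0 0 0 0.7" --pt "0 0 0 0 0 0 0" --pt "0 0 0 0 0 0 0" --pt "0 0 0 0 0 0 0"

```text
time: 55.15
eef_pos: [0.5039, 0.2515, 0.2196]
eef_rot: [-0.0, 0.749, 0.663, 0.0]
wrist_force: [-0.4, 0.4, -0.7]
gripper_width: 0.0854
finger_force: 0.0
```

Call:
move_arm --pt "0 0 0.06 0 0 0 0" --pt "0 0 0.2 0 0 0 0" --pt "0 0 0.35 0 0 0 0" --pt "0 0 0.49 0 0 0 0" --pt "0 0 0.49 0 0 0 0"

```text
time: 55.78
eef_pos: [0.505, 0.253, 0.4202]
eef_rot: [0.001, 0.749, 0.663, 0.004]
wrist_force: [-0.1, 1.3, -0.4]
gripper_width: 0.0852
finger_force: 0.0
```

Call:
move_arm --pt "0 0 0 0 0 0 0" --pt "0 0 0 0 0 0 0" --pt "0 0 0 0 0 0 0"

```text
time: 56.15
eef_pos: [0.5036, 0.251, 0.4146]
eef_rot: [-0.0, 0.749, 0.663, -0.001]
wrist_force: [-0.3, -0.5, 0.0]
gripper_width: 0.0854
finger_force: 0.0
```

```bash
python3 -c "
from h import *
im=wbox('yellow',.248);cv2.imwrite('pics/w11.png',im[:,:,::-1])
im=cam('scene')[0];b=cv2.resize(im[95:245,260:440,::-1],None,fx=4,fy=4,interpolation=cv2.INTER_CUBIC);cv2.imwrite('pics/s11.png',b)"
```

```text
t 56.2 tcp [0.5037 0.2511 0.4148] yaw -6.99
yellow centre 503.9 254.0 short axis -6.98 size 62.1 99.6 move [ 1.000e-03  7.000e-03 -1.032e+00] turn 0.0
```

View pics/s11.png

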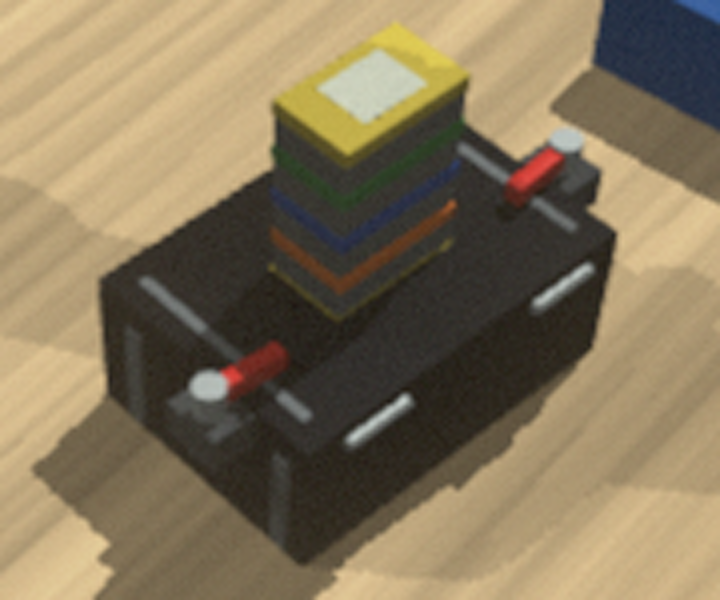

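View pics/w11.png

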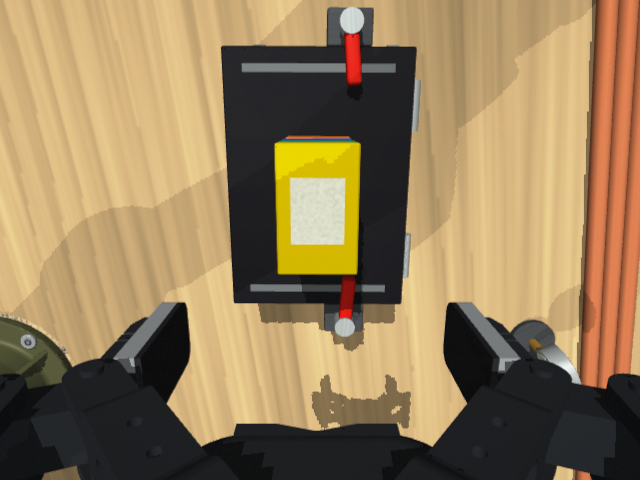

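The stack of four stands flush on the pad, with the yellow top at about (318,208) in the wrist view. Both turnbuttons lie across the lid, and the gauge is still standing at about (540,345).

```bash
python3 -c "
from plant import env
print(env.sign_off())"
```

```text
the job is handed in; nothing more can be done
None
```

The job is done and handed in at about 56 s: the cutter is in the case, the lid is shut, both turnbuttons are turned fully in, all four boxes are stacked on the pad to within about 1–2 mm, and the gauge is untouched.

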